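# Release the reader's sample slide with the pin tool and nest the second carrier in it

### The job

Take the pin tool from its stand, hold the recessed release button of the bench reader's sample slide down with its pin and, with the button held down, push the slide fully out of the housing. Put the pin tool back upright in its stand, and lay the loose L-shaped tube carrier flat and fully home in the slide's nest, interlocked with the carrier that is already there. Leave everything else on the bench where it stands.

Things in the scene. Friction and masses are not known exactly. Their poses are not given: they have to be found in the camera images.
- reader: Fixed reader: white housing 66 mm long (x), 156 wide, 94 high, on a grey bed 20 high, 100 wide, x -147 to 108 mm. Origin: on the bench under the housing's centre. x axis: the way the aluminium slide is pushed out through the housing; z up. Release block on the -x side; the nest comes out at +x. Rails 36 mm high flank the block's path, 37 to 45 mm either side of the centre line
- slide (a joint): Travel of the sample slide along the reader's x, m: 0 = home, latched, nest hidden in the housing; 0.066 = fully out, at the end stop. Friction about 2 N. It moves only while the release button is down 6 mm or more: let up on the way, the button's latch catches at the next of the teeth, 12.5 mm apart. Fully out, the latch comes up again and keeps it out
- release (a joint): Travel of the release button along its bore, m: 0 = up, 0.008 = fully down. Spring: 1.6 N to start, 5.2 N fully down. The slide carries it
- bore_mouth (a point): Centre of the release bore's mouth, on the sloping 34 x 34 mm top face of the slide's release block, 56 mm above the bench; moves with the slide. Axes parallel to the reader's. Bore 11 mm square, two sides along the reader's y, 35 degrees off vertical: inwards is (0.574, 0, -0.819) in the reader's frame, square to the face. Grey button 10 mm down the bore when up, 18 when fully down
- nest (a point): Where the loose carrier's origin lies when home; axes parallel to the reader's and to the seated carrier's. On the nest's floor, 28 mm above the bench, 12 mm in x and 6 in y from the nest's centre; moves with the slide. Nest 56 (x) by 78 mm (y) inside, walls 3 mm thick, 8 high. A fixed grey L-shaped carrier 12 mm thick fills its -x half; the loose one fits one way only, 1.6 mm clear all round
- pin_tool: Pin tool, 115 mm long, 60 g, upright in its stand at the start. Origin: the pin's tip; z runs up the tool. Round steel pin, diameter 6 mm, 50 mm long; round steel shoulder, diameter 26 mm, 50 to 55 mm from the tip; square black handle 16 x 16 mm, 55 to 115 mm from the tip, faces along the tool's x and y axes
- pin_handle (a point): Middle of the pin tool's handle, on its axis, 85 mm from the tip
- stand: Stand of the pin tool: fixed grey block 60 x 60 mm, 54 mm high, with an upright through hole of diameter 15 mm at its centre. Origin: on the bench under the centre. The tool's shoulder rests on its top; the tip then hangs 4 mm above the bench
- carrier: Loose grey L-shaped tube carrier, white caps, 50 to 100 g, 12 mm thick, flat on the bench. Origin: on the underside, below its grip tab. Column x -3.6 to 14.4, y -43.4 to 31.4 mm; foot x -20.4 to -3.6, y -4.4 to 31.4 mm. Grip tab upright at the origin: 12 mm thick (y), 20 long (x), from 12 to 48 mm above the underside
- tip_box: Bystander: pipette tip box, grey with yellow lid, 89 x 129 mm, 65 high. Origin under its centre
- tube_rack: Bystander: pink tube rack, 60 x 190 mm, 75 high. Origin under its centre
- wash_bottle: Bystander: blue bottle, diameter 70 mm, 150 high. Origin under its centre
- mini_rack: Bystander: small red tube rack, 34 x 70 mm, 28 high. Origin under its centre
- sample_jar: Bystander: small jar with red cap, diameter 32 mm, 50 high. Origin under its centre
- beaker: Bystander: glass beaker, diameter 72 mm, 85 high. Origin under its centre
- dish: Bystander: flat clear culture dish, diameter 93 mm, 16 high. Origin under its centre
Mind the look-alikes: they are no part of the job. What is shaped like the carrier but yellow is not meant. What is shaped like the pin_tool but yellow is not meant.

How it is judged:
By the outcome, as a careful person would: the job done as asked, in the order asked, and still so for the second after the job is handed in, with the robot touching nothing.
It also fails if it takes over 66 s, if anything falls off the work surface, if the arm or the gripper's body presses on something with over 40 N, if the wrist force passes 120 N, or if a joint passes its speed limit or range.

### The arm

A 7-joint arm with a two-finger parallel gripper is mounted at the origin on the work surface. World frame = base frame: x ahead of the robot, y to its left, z up, the work surface at z = 0. Lengths are in m, angles in rad, forces in N, time in s.
With the tool pointing down it reaches from about 0.35 to 0.9 m from the base axis. Payload 7.2 kg.
Tool frame: the origin (TCP) lies between the finger pads; the fingertips stand r.tips_ahead ahead of it and the grasp point (between the pads) lies 2 mm behind it (r.tips_ahead is the distance from the TCP to the fingertips, in m); z points along the fingers, y is the direction in which the jaws open and shut (so a half turn about z gives the same grasp; the last joint's range is limited). The gripper opens to 85 mm and grips with 20 to 120 N. Pads are 22 mm wide; open, the fingers measure 114 mm over their backs; the gripper's body (76 mm by 85 mm) begins 54 mm behind the grasp point. The pads swing forward as they close: fully open they stand 13 mm farther back than shut.
Start: joints at [1.155, 0.411, -0.013, 1.596, 0.006, 1.134, -0.082], TCP at [0.213, -0.588, 0.213] pointing down, gripper open.
Joint ranges: [-2.95, 2.95], [-0.29, 1.99], [-1.47, 1.44], [0.14, 2.54], [-1.03, 4.17], [0.13, 1.85], [-2.86, 2.86]. Speed limits (rad/s): [2.39, 2.39, 3.01, 3.01, 3.14, 3.14, 3.14].

### API

Orientations are given as a unit quaternion [w, x, y, z].
In Python, from station import r gives the robot as it stands.
- The arm moves only by the shell command python3 -m jog 'ROWS' [OPENING] [FORCE]. ROWS is JSON, a list that holds one entry, the list of rows, each a list of 4 numbers: the shift along the tool's x, y, z in cm, then the turn about the tool's z in degrees. In form: [[[x, y, z, spin], ...]]. A call has 1 to 12 rows; each row shifts and turns the commanded pose from where the row before left it, along the tool's axes as they then stand; what a row does not reach is not made up. A row lasts 1/8 s, in which the tool goes at most 62.5 mm and 10.7 degrees, less where a joint would pass 70% of its speed; a pose out of reach is approached as far as the arm can. A call is refused whole if a number of a shift passes 6.25 or a number of a turn 10.7, either way. A call with a gripper value outside its range is refused whole. OPENING is the opening, from -1 (shut) to 1 (fully open), so that 0 is half open, set as the call begins (- or left out, the last holds). The fingers move at their own pace and stop on an object; FORCE is the grip in N (left out, the last holds). Time passes only in rows, so rows that do not move let the fingers close. It gives the time, the measured TCP pose, the force and the opening at its end, in the units of the state.
- r.state(): the state, without advancing time (a new reading comes with each control period).
- r.grab_frame(name): name is "scene" or "top"; returns a dict with "frame" (480x640x3 uint8, red, green, blue), "K" (3x3 intrinsics, pixels), "k1" (the pictures are not rectified: a ray, as slopes to the right and down, at radius r is drawn at 1 + k1 r^2 times it, then the intrinsics apply), "origin" and "attitude" of the camera in the world. Camera axes: x right, y down, z forward; pixel columns grow to the right and rows downward; lengths in m; the calibration is good to about 2 mm. A picture is of the moment at which its call begins. There is no depth.
- r.finish_job(): hands the job in, once; it reports no verdict.
The state is a dict: "time": time; "joint_positions": joint angles; "joint_vel": joint speeds; "effort": joint torques, N m; "ee_pos": TCP position; "ee_rot": TCP orientation; "contact_force": force on the tool from outside, world axes, zero at the start; "torque": the same for the moment, N m; "grip_width": opening from 0.0 (shut) to 1.0 (fully open).
Only numpy, scipy, OpenCV 4.12 (cv2) and the standard library are available. Lean on these libraries where they do the work, as an engineer would, in place of code of your own. Each camera call takes 0.05 s, during which the arm holds its last target. There are 200 camera calls.

## Working session

There is one attempt and no reset: what is moved stays moved. The work goes in short steps, Python scripts to look and compute and a shell command to move; the robot and the scene stay as the last step left them, time stands still between calls to the robot, and variables do not carry over. Pictures are saved under pics/ and viewed, about 8 in all and at most 12, crops included, and the job is handed in when it is done.

```bash
ls; mkdir -p pics; python3 - <<'E'
from station import r
import cv2
print(r.state(), r.tips_ahead)
for n in("scene","top"):
    f=r.grab_frame(n); cv2.imwrite(f"pics/{n}0.png",f["frame"][:,:,::-1]); print(n,f["K"],f["k1"],f["origin"],f["attitude"])
E
```

```text
pics
{'time': 0.0, 'joint_positions': array([ 1.15480039,  0.41187982, -0.01268794,  1.59705364,  0.00557833,
        1.13431568, -0.08218919]), 'joint_vel': array([-0.00203418,  0.00027611,  0.0002775 ,  0.00244905, -0.00100565,
       -0.00036343, -0.00189782]), 'effort': array([-5.76504626e-04, -6.00631070e+01,  6.82206955e-01, -2.99411470e+01,
        1.39048431e-02,  1.07653165e-02, -2.93551329e-05]), 'ee_pos': array([ 0.21278562, -0.58709375,  0.21236181]), 'ee_rot': array([-7.87546093e-04,  9.84917122e-01,  1.73024868e-01, -1.91850664e-04]), 'contact_force': array([-0.21776258,  0.25238922, -0.80675839]), 'torque': array([-0.00445635,  0.00869181,  0.01156164]), 'grip_width': 1.00111468295237} 0.017
scene [[455.59064173   0.         328.34480706]
 [  0.         455.59064173 234.33326054]
 [  0.           0.           1.        ]] -0.025995204798038445 [ 1.19523326 -0.03808135  0.72914921] [-0.29411624  0.68784515  0.61468844 -0.2500456 ]
top [[541.84369474   0.         326.20209609]
 [  0.         541.84369474 239.19179647]
 [  0.           0.           1.        ]] -0.14935579554845957 [0.4859675  0.03710626 1.44243053] [-0.0260119   0.70989672 -0.70361528  0.01719195]
```

View pics/scene0.png

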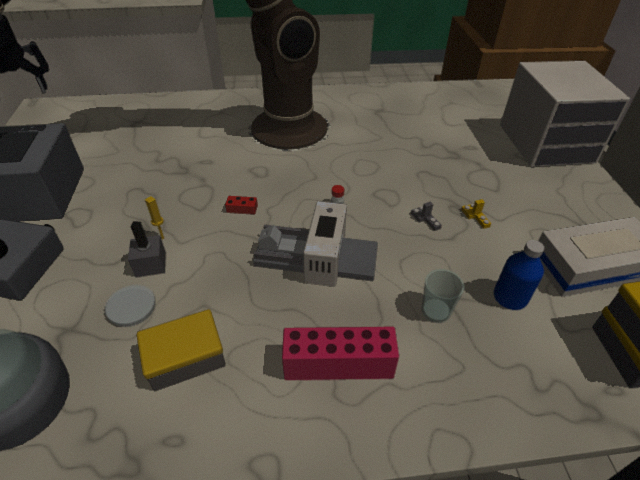

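View pics/top0.png

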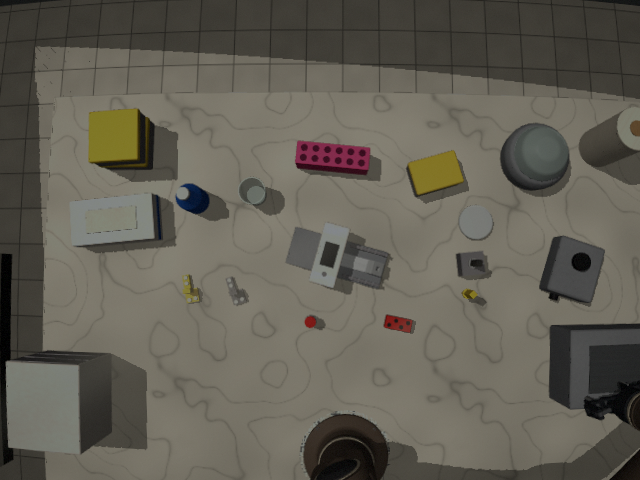

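Scene view: pin tool (black handle) in its stand at (140,240), a yellow decoy tool at (155,212); loose grey carrier at (427,215), yellow decoy at (477,213); reader at (325,240), release block to its left at (268,240).
Top view: the same at (472,264), (469,295), (236,291), (191,289), (329,255) and (372,264).
Candidates: tool = black handle (472,264) rather than yellow (469,295); carrier = grey (236,291) rather than yellow (191,289). Next a close crop with the first measurements.

```bash
cat > h.py <<'E'
import numpy as np, cv2
from scipy.spatial.transform import Rotation as R
from station import r
def rot(q): return R.from_quat([q[1],q[2],q[3],q[0]]).as_matrix()
def ray(f,px):
    d=np.array([[f["k1"],0,0,0]],float)
    p=cv2.undistortPoints(np.array([[px]],float),f["K"],d)[0,0]
    v=rot(f["attitude"])@np.array([p[0],p[1],1]); return np.array(f["origin"]),v/np.linalg.norm(v)
def onz(f,px,z):
    o,v=ray(f,px); return o+v*(z-o[2])/v[2]
def two(a,pa,b,pb):
    o1,v1=ray(a,pa); o2,v2=ray(b,pb)
    t=np.linalg.lstsq(np.c_[v1,-v2],o2-o1,rcond=None)[0]
    p,q=o1+v1*t[0],o2+v2*t[1]; return (p+q)/2,np.linalg.norm(p-q)
def proj(f,P):
    p=rot(f["attitude"]).T@(np.array(P)-f["origin"]); s=p[:2]/p[2]; s=s*(1+f["k1"]*(s@s))
    return s*f["K"][0,0]+f["K"][:2,2]
E
python3 - <<'E'
from h import *
a=r.grab_frame("scene");b=r.grab_frame("top")
A=a["frame"][:,:,::-1];B=b["frame"][:,:,::-1]
c=lambda I,x,y,w,h,s:cv2.resize(I[y:y+h,x:x+w],(w*s,h*s),interpolation=cv2.INTER_CUBIC)
# top: reader 280-400 x 215-295 ; tool 445-495 x 240-305; carrier 180-250 x 270-310
m=np.zeros((600,800,3),np.uint8)
def put(I,x,y): m[y:y+I.shape[0],x:x+I.shape[1]]=I
put(c(B,284,216,110,78,4),0,0)
put(c(B,450,243,50,64,4),450,0)
put(c(B,215,272,36,36,4),655,0)
put(c(A,248,196,134,92,3),0,320)
put(c(A,125,190,45,90,3),410,320)
put(c(A,405,195,90,40,3),530-0,320) 
cv2.imwrite("pics/crop1.png",m)
E
```

```text
(no output)
```

View pics/crop1.png

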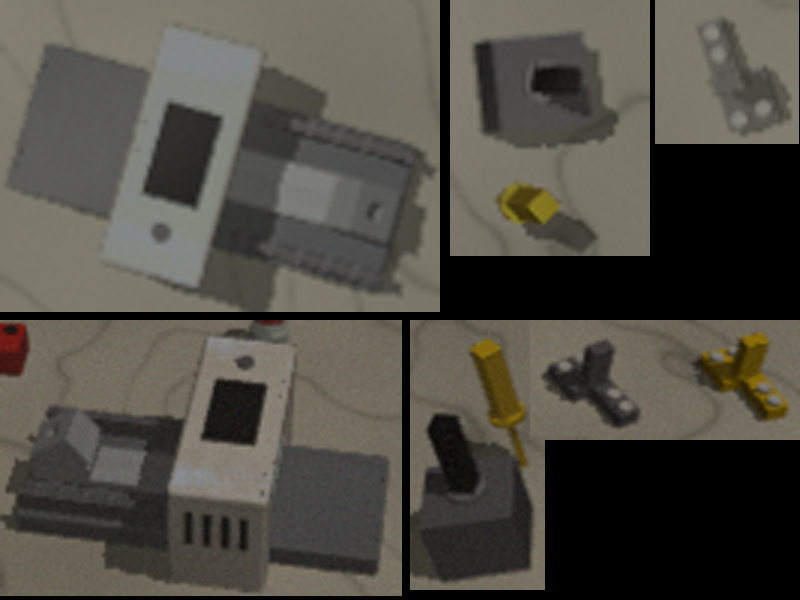

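The crop confirms the choices: black handle in the grey stand, with the yellow tool beside it, and the grey L carrier with its foot towards image right. The reader's release block is on the image-right side with its bore at top px ≈ (377,269), so out is image-left. Next, numbers.

```bash
cat > m1.py <<'E'
from h import *
a=r.grab_frame("scene");b=r.grab_frame("top")
def blob(f,lo,hi,box,hsv=False,show=""):
    I=f["frame"]; I=cv2.cvtColor(I,cv2.COLOR_RGB2HSV) if hsv else I
    m=cv2.inRange(I,np.array(lo),np.array(hi)); k=np.zeros_like(m); x,y,w,h=box; k[y:y+h,x:x+w]=m[y:y+h,x:x+w]
    cs,_=cv2.findContours(k,cv2.RETR_EXTERNAL,cv2.CHAIN_APPROX_NONE); c=max(cs,key=cv2.contourArea)
    return c
def rect(f,c,z):
    P=np.array([onz(f,p,z)[:2] for p in c[:,0,:].astype(float)])
    (cx,cy),(w,h),an=cv2.minAreaRect((P*1000).astype(np.float32)); return (cx,cy),(w,h),an
if __name__=="__main__":
    B=b["frame"]
    for n,p in dict(house=(327,262),housew=(340,235),bed=(305,250),tile=(360,264),stand=(465,258),handle=(482,263),bench=(440,290),carr=(236,290),cap=(233,280),shadow=(488,270)).items(): print(n,p,B[p[1],p[0]])
    c=blob(b,(0,0,150),(180,60,255),(300,215,58,80),True); print("house",cv2.contourArea(c),rect(b,c,.094))
    c=blob(b,(0,0,0),(35,35,35),(455,245,45,35)); print("handle px",c[:,0].min(0),c[:,0].max(0),cv2.contourArea(c))
    c=blob(a,(0,0,0),(30,30,30),(125,215,35,45)); print("handle scene",c[:,0].min(0),c[:,0].max(0),cv2.contourArea(c))
    np.set_printoptions(precision=4,suppress=True)
    # housing corners by hand
    H=[onz(b,p,.094) for p in [(327.0,222.3),(349.5,229),(334,288.5),(309,281)]]
    for p in H: print(p)
    print("bore mouth",onz(b,(377.3,268.5),.056)); print("bore scene",onz(a,(248+47/3,196+(437-320)/3),.056))
    print("handle top", onz(b,(480.3,263),.119),onz(a,(136.7,225),.119), two(b,(480.3,263),a,(136.7,225)))
    for p in [(495,40),(580,33),(497,133)]: print("stand", onz(b,((p[0]-450)/4+450,p[1]/4+243),.054))
    for p in [(711,33),(717,54),(762,107),(738,119)]: print("cap", onz(b,((p[0]-655)/4+215,p[1]/4+272),.012))
    for p in [(550,375),(555,360),(623,405),(607,390)]: print("capS", onz(a,((p[0]-530)/3+405,(p[1]-320)/3+195),.012))
    print("tabtop", onz(a,((600-530)/3+405,(347-320)/3+195),.048))
E
python3 m1.py
```

```text
house (327, 262) [41 41 37]
housew (340, 235) [131 134 133]
bed (305, 250) [93 92 89]
tile (360, 264) [120 121 119]
stand (465, 258) [77 73 74]
handle (482, 263) [49 46 44]
bench (440, 290) [125 120 108]
carr (236, 290) [77 74 67]
cap (233, 280) [73 70 63]
shadow (488, 270) [76 74 65]Traceback (most recent call last):
  File "m1.py", line 14, in <module>
    c=blob(b,(0,0,150),(180,60,255),(300,215,58,80),True); print("house",cv2.contourArea(c),rect(b,c,.094))
  File "m1.py", line 6, in blob
    cs,_=cv2.findContours(k,cv2.RETR_EXTERNAL,cv2.CHAIN_APPROX_NONE); c=max(cs,key=cv2.contourArea)
                                                                        ~~~^^^^^^^^^^^^^^^^^^^^^^^^
ValueError: max() iterable argument is empty
```

```bash
sed -i 's/(0,0,150),(180,60,255)/(0,0,112),(180,16,255)/; s/(35,35,35)/(58,58,58)/; s/(30,30,30)/(35,35,35)/' m1.py; python3 m1.py | tail -n +11
```

```text
house 920.5 ((530.873046875, 47.475669860839844), (63.47042465209961, 152.914794921875), 74.8143310546875)
handle px [470 259] [484 271] 99.0
handle scene [131 222] [147 247] 266.5
[0.6107 0.0527 0.094 ]
[ 0.5944 -0.0036  0.094 ]
[0.4459 0.0338 0.094 ]
[0.4639 0.0961 0.094 ]
bore mouth [ 0.4968 -0.0765  0.056 ]
bore scene [ 0.5068 -0.08    0.056 ]
handle top [ 0.5114 -0.3261  0.119 ] [ 0.5187 -0.3199  0.119 ] (array([ 0.5111, -0.3255,  0.1125]), np.float64(0.004811550751506193))
stand [ 0.5381 -0.294   0.054 ]
stand [ 0.543 -0.35   0.054]
stand [ 0.4782 -0.2951  0.054 ]
cap [0.4621 0.3123 0.012 ]
cap [0.4482 0.3081 0.012 ]
cap [0.4136 0.2774 0.012 ]
cap [0.4054 0.2934 0.012 ]
capS [0.4241 0.2659 0.012 ]
capS [0.407  0.2743 0.012 ]
capS [0.4637 0.3137 0.012 ]
capS [0.4457 0.3061 0.012 ]
tabtop [0.4352 0.2971 0.048 ]
```

Reader: centre ≈ (0.530,0.046), yaw ≈ 75°, bore mouth at reader x ≈ −127 mm and y ≈ 0, which is consistent. Stand ≈ (0.511,−0.324), carrier tab ≈ (0.435,0.297). Sizes agree with those given.

```bash
cat >> h.py <<'E'
def pose():
    s=r.state(); x=rot(s["ee_rot"])[:,0]; return np.array(s["ee_pos"]),np.degrees(np.arctan2(x[1],x[0])),s
def plan(T,yaw,n):
    p,y,s=pose(); dsp=(y-yaw+180)%360-180; d=(np.array(T)-p)/n
    for i in range(n):
        t=np.radians(y-dsp*i/n); ax=np.array([np.cos(t),np.sin(t),0]); ay=np.array([np.sin(t),-np.cos(t),0])
        print([round(float(v),2) for v in (d@ax*100,d@ay*100,-d[2]*100,dsp/n)],end=", ")
    print()
E
python3 -c "
from h import *
plan((.511,-.324,.25),74.8,9)"; python3 -m jog --help | head -20
```

```text
[4.11, -1.62, -0.41, -6.1], [4.26, -1.18, -0.41, -6.1], [4.36, -0.72, -0.41, -6.1], [4.41, -0.25, -0.41, -6.1], [4.42, 0.22, -0.41, -6.1], [4.37, 0.69, -0.41, -6.1], [4.27, 1.15, -0.41, -6.1], [4.12, 1.59, -0.41, -6.1], [3.93, 2.02, -0.41, -6.1], invalid input: not JSON, or not a number
```

```bash
python3 -m jog '[[[0,0,-3,0],[4.1,-1.6,-0.2,-6.1],[4.2,-1.2,-0.1,-6.1],[4.4,-0.7,-0.1,-6.1],[4.4,-0.2,0,-6.1],[4.4,0.2,0,-6.1],[4.4,0.7,0,-6.1],[4.3,1.1,0,-6.1],[4.1,1.6,0,-6.1],[3.9,2,0,-6],[0,0,0,0]]]' 0 40
python3 -c "
from h import *
p,y,s=pose();print(p,y,s['time']);plan((.511,-.324,.09),74.8,5)
b=r.grab_frame('top');a=r.grab_frame('scene')
A=cv2.resize(a['frame'][185:295,90:190,::-1],(400,440),interpolation=2);B=cv2.resize(b['frame'][225:315,440:540,::-1],(400,360),interpolation=2)
m=np.zeros((440,800,3),np.uint8);m[:,:400]=A;m[:360,400:]=B;cv2.imwrite('pics/c2.png',m)"
```

```text
time: 1.78
ee_pos: [0.5134, -0.3206, 0.2472]
ee_rot: [-0.0, 0.793, 0.61, 0.001]
contact_force: [-1.2, 0.7, -0.7]
grip_width: 0.501
[ 0.51338611 -0.32055027  0.247165  ] 75.15006983277642 1.775
[-0.08, -0.03, 3.14, 0.07], [-0.08, -0.03, 3.14, 0.07], [-0.08, -0.03, 3.14, 0.07], [-0.08, -0.03, 3.14, 0.07], [-0.08, -0.03, 3.14, 0.07],
```

View pics/c2.png

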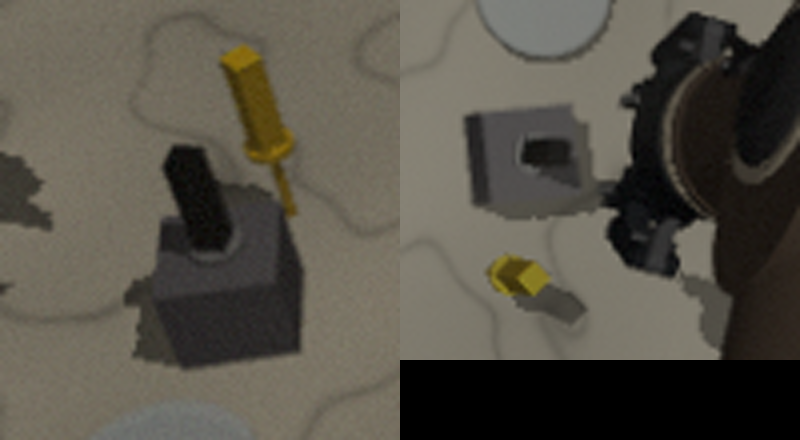

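The tool stands upright in its stand, handle faces roughly square to the picture; the gripper is above it and clear of the yellow one. I go down with a small spin towards the handle's faces and close.

```bash
python3 -m jog '[[[-0.3,-0.1,3.2,-3.5],[-0.1,0,3.2,-3.5],[0,0,3.2,0],[0,0,3.2,0],[0,0,3.2,0],[0,0,0,0]]]' 0 40
python3 -m jog '[[[0,0,0,0],[0,0,0,0],[0,0,0,0],[0,0,0,0],[0,0,0,0]]]' -1 40
python3 -c "
from h import *
p,y,s=pose();print(p,y)"
```

```text
time: 2.62
ee_pos: [0.5057, -0.3288, 0.085]
ee_rot: [-0.002, 0.757, 0.653, -0.001]
contact_force: [-0.4, 0.2, -0.8]
grip_width: 0.498
time: 3.25
ee_pos: [0.5094, -0.3288, 0.0887]
ee_rot: [0.001, 0.756, 0.654, 0.0]
contact_force: [-0.1, -0.6, 7.5]
grip_width: 0.17
[ 0.50942618 -0.32882323  0.0886685 ] 81.71879325304363
```

```bash
python3 -m jog '[[[0,0,-1.3,0],[0,0,-1.3,0],[0,0,-1.4,3.5],[0,0,0,3.5],[0,0,0,0]]]' -1 40
python3 -m jog '[[[-0.45,0,0,0],[-0.65,0,0.03,0],[-0.65,0,0.08,0],[-0.64,0,0.14,0],[-0.62,0,0.2,0],[-0.6,0,0.25,0],[-0.58,0,0.3,0],[-0.55,0,0.36,0],[0,0,0,0]]]' -1 20
python3 -m jog '[[[0,0,0,0],[0,0,-2,0],[0,0,-3,0],[0,0,-4,0],[0,0,-4,0],[0,0,0,0]]]' -1 60
python3 -c "
from h import *
p,y,s=pose();print(p,y)
b=r.grab_frame('top');a=r.grab_frame('scene')
q=proj(a,p).astype(int);print(q,proj(b,p))
u,v=q
A=cv2.resize(a['frame'][v-50:v+60,u-60:u+60,::-1],(480,440),interpolation=2)
cv2.imwrite('pics/c3.png',A)"
```

```text
time: 3.88
ee_pos: [0.5087, -0.3281, 0.1281]
ee_rot: [0.0, 0.795, 0.607, 0.0]
contact_force: [0.5, -0.3, -1.7]
grip_width: 0.175
time: 5.0
ee_pos: [0.4955, -0.3744, 0.1131]
ee_rot: [-0.0, 0.795, 0.607, -0.0]
contact_force: [0.6, 0.6, 1.0]
grip_width: 0.174
time: 5.75
ee_pos: [0.4969, -0.375, 0.2471]
ee_rot: [0.003, 0.795, 0.607, 0.0]
contact_force: [0.4, 0.4, -1.6]
grip_width: 0.166
[ 0.49693912 -0.37499411  0.24705578] 74.70934641823314
[ 87 166] [516.92162898 268.5184773 ]
```

View pics/c3.png

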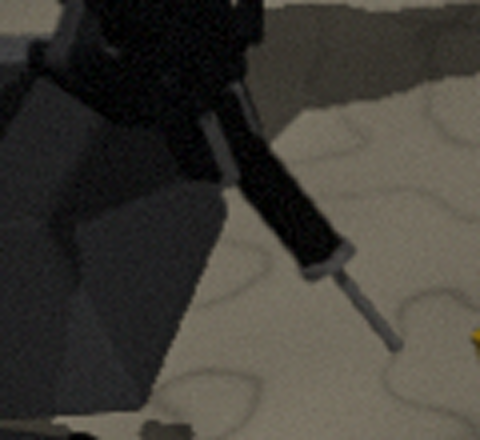

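The pin tool is held, tilted with the tip swung towards reader +x: tip at scene px ≈ (126,203), shoulder ≈ (109,181). Intersecting these rays with the vertical plane through the grip gives the tilt.

```bash
cat >> h.py <<'E'
YAW=74.8; C0=np.array([.530,.046,0]); ex=np.array([np.cos(np.radians(YAW)),np.sin(np.radians(YAW)),0]); ey=np.array([-ex[1],ex[0],0])
def onplane(f,px,P,n=ey):
    o,v=ray(f,px); return o+v*(((P-o)@n)/(v@n))
def rd(P): d=np.array(P)-C0; return np.array([d@ex,d@ey,d[2]])
def wr(x,y,z): return C0+ex*x+ey*y+np.array([0,0,z])
E
python3 - <<'E'
from h import *
p,y,s=pose(); a=r.grab_frame("scene"); b=r.grab_frame("top")
T=onplane(a,(27+397/4,116+347/4),p); S=onplane(a,(27+327/4,116+262/4),p)
print(T,S,np.linalg.norm(T-S),"tip-grip",rd(T)-rd(p),np.linalg.norm(T-p))
for v in (T-S,T-p): print(np.degrees(np.arctan2(v@ex,-v[2])))
print("tip top px",proj(b,T))
# finer look at bore and bed in both views
m=np.zeros((600,800,3),np.uint8)
m[:560,:400]=cv2.resize(b["frame"][240:296,355:395,::-1],(400,560),interpolation=2)
m[:400,400:]=cv2.resize(a["frame"][218:258,248:288,::-1],(400,400),interpolation=2)
cv2.imwrite("pics/c4.png",m)
E
```

```text
[ 0.50787089 -0.32795841  0.16715378] [ 0.5029116  -0.34621165  0.21510927] 0.05155098801760994 tip-grip [ 0.04772169  0.         -0.07609722] 0.08982286224513733
21.52561598699432
32.09243345335809
tip top px [486.48980539 264.10829745]
```

View pics/c4.png

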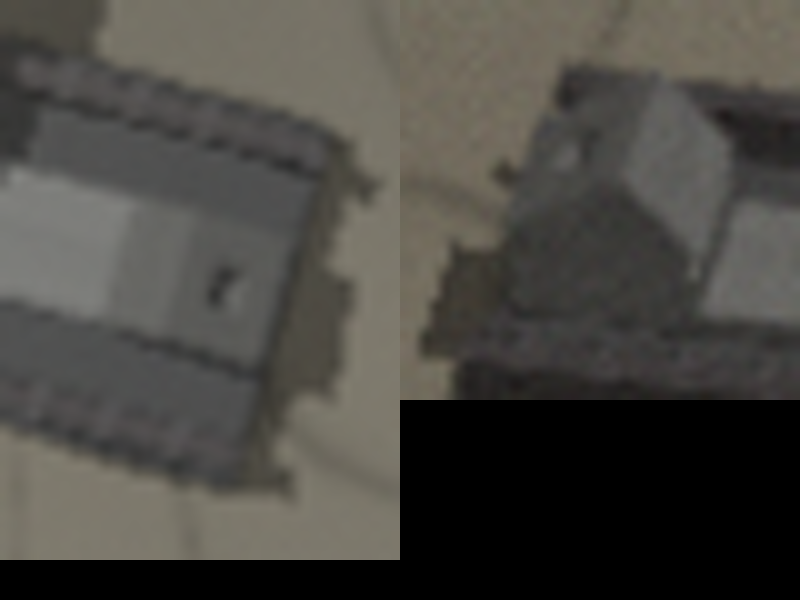

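Bore mouth at top px ≈ (377.1,268.3) and scene px ≈ (265.5,232.5). The block is sloped towards −x as described.

```bash
cat > n.py <<'E'
from h import *
p,y,s=pose(); a=r.grab_frame("scene"); b=r.grab_frame("top")
M,e=two(b,(377.1,268.3),a,(265.5,232.5)); print("two-view",M,e,rd(M))
for f,q in((b,(377.1,268.3)),(a,(265.5,232.5))): print(rd(onz(f,q,.056)))
# tip: bright pin in top view near predicted px
print("tip in reader",rd(onplane(a,(125.7,202.2),p)), "tcp",rd(p))
E
python3 n.py
```

```text
two-view [ 0.49729019 -0.07617028  0.05367628] 0.00010295052128128673 [-0.12647249 -0.00046622  0.05367628]
[-0.12634461 -0.00041059  0.056     ]
[-0.12566552 -0.00274077  0.056     ]
tip in reader [-0.36772946 -0.07625695  0.16799597] tcp [-0.41409198 -0.07625695  0.242071  ]
```

```bash
python3 -c "
from h import *
plan(wr(-.188,0,.152),YAW,8)"
```

```text
[2.82, -0.96, 1.13, -0.01], [2.82, -0.96, 1.13, -0.01], [2.82, -0.96, 1.13, -0.01], [2.82, -0.96, 1.13, -0.01], [2.82, -0.96, 1.13, -0.01], [2.82, -0.96, 1.13, -0.01], [2.82, -0.96, 1.13, -0.01], [2.82, -0.96, 1.13, -0.01],
```

```bash
python3 -m jog '[[[2.8,-1,0.5,0],[2.8,-1,0.6,0],[2.8,-1,0.8,0],[2.8,-1,1.2,0],[2.8,-0.9,1.4,0],[2.8,-0.9,1.5,0],[2.8,-0.9,1.5,0],[2.8,-0.9,1.5,0],[0,0,0,0],[0,0,0,0]]]' -1 60
python3 -c "
from h import *
p,y,s=pose();print(p,y,rd(p))
a=r.grab_frame('scene');b=r.grab_frame('top')
m=np.zeros((480,800,3),np.uint8)
m[:,:480]=cv2.resize(a['frame'][185:255,225:295,::-1],(480,480),interpolation=2)[:, :480]
m[:480,480:]=cv2.resize(b['frame'][235:295,355:395,::-1],(320,480),interpolation=2)
cv2.imwrite('pics/c5.png',m)"
```

```text
time: 7.3
ee_pos: [0.4816, -0.1383, 0.1534]
ee_rot: [-0.0, 0.795, 0.607, -0.0]
contact_force: [0.1, -0.9, -0.6]
grip_width: 0.161
[ 0.48164807 -0.13827457  0.15337853] 74.7240111164084 [-0.19050535 -0.00165438  0.15337853]
```

View pics/c5.png

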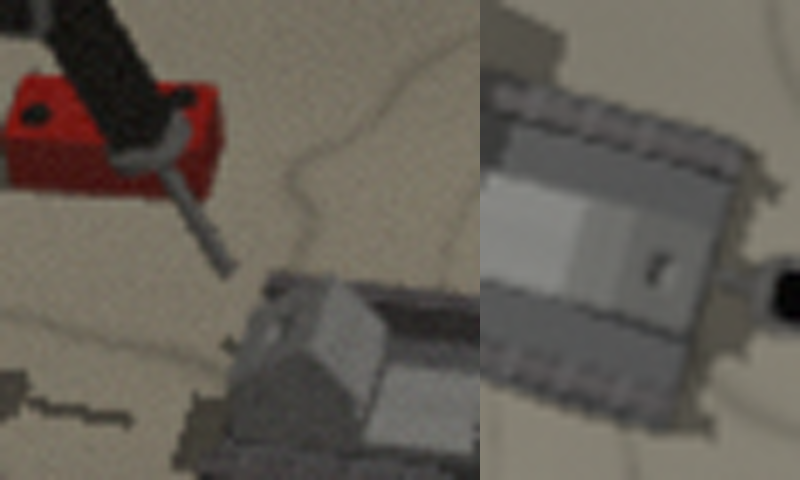

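Tip at scene px ≈ (258,224), shoulder base ≈ (246,206). From above the tip is at ≈ (384,269.5), just −x of the bore.

```bash
python3 - <<'E'
from h import *
p,y,s=pose(); a=r.grab_frame("scene"); b=r.grab_frame("top")
ps=(257.8,223.9); T=onplane(a,ps,p); S=onplane(a,(246.4,206.4),p)
print("tip",rd(T),"rel",rd(T)-rd(p),"S",rd(S),np.linalg.norm(T-S)); 
t,e=two(a,ps,b,(384.3,269.5)); print("two",rd(t),e)
for v in (T-S,T-p): print(np.degrees(np.arctan2(v@ex,-v[2])))
# relative gap to mouth in same view along bore
print("mouth scene on plane",rd(onplane(a,(265.5,232.5),wr(0,0,0))))
E
```

```text
tip [-0.14047209 -0.00199658  0.07792028] rel [ 5.05272226e-02 -6.24500451e-17 -7.57945926e-02] S [-0.15979836 -0.00199658  0.12331764] 0.04933988763824179
two [-0.14188022 -0.00148068  0.07723888] 0.0023314490158594997
23.060114592437028
33.68875611455747
mouth scene on plane [-1.26572978e-01 -6.93889390e-18  5.32099770e-02]
```

```bash
python3 - <<'E'
from h import *
p,y,s=pose(); a=r.grab_frame("scene")
T=onplane(a,(257.8,223.9),p)
for th in (20,25,30,35,40):
    c=np.radians(th); ax=-ex*np.sin(c)+np.array([0,0,np.cos(c)])
    for L in(.05,.085): q=(proj(a,T+ax*L)-[225,185]+.5)*6.857; print(th,L,q.round(0),end=" ")
    print()
print((proj(a,p)-[225,185]+.5)*6.857)
E
```

```text
20 0.05 [157. 147.] 20 0.085 [104.  56.] 
25 0.05 [144. 150.] 25 0.085 [82. 61.] 
30 0.05 [132. 153.] 30 0.085 [61. 68.] 
35 0.05 [121. 158.] 35 0.085 [42. 76.] 
40 0.05 [111. 164.] 40 0.085 [25. 86.] 
[33.98026858 58.52030399]
```

The tilt from the pin and handle pixels is about 24°. The bore leaves room for an 11° mismatch (18·tan 11° + 6.1 = 9.6 < 11 mm). So I enter along the bore axis with a small offset and feel by force.

```bash
python3 -m jog '[[[0.5,-0.12,0.9,0],[0.5,0,0.9,0],[0.5,0,0.8,0],[0,0,0,0],[0,0,0,0]]]' -1 100
python3 -m jog '[[[0.16,0,0.27,0],[0.16,0,0.27,0],[0,0,0,0]]]'
python3 - <<'E'
from h import *
p,y,s=pose(); print(rd(p)); a=r.grab_frame("scene");b=r.grab_frame("top")
m=np.zeros((480,800,3),np.uint8)
m[:,:480]=cv2.resize(a['frame'][190:250,235:295,::-1],(480,480),interpolation=2)
m[:480,480:]=cv2.resize(b['frame'][235:295,355:395,::-1],(320,480),interpolation=2)
cv2.imwrite('pics/c6.png',m)
E
```

```text
time: 8.18
ee_pos: [0.4846, -0.1229, 0.1276]
ee_rot: [-0.0, 0.795, 0.607, -0.0]
contact_force: [0.0, -0.4, -0.4]
grip_width: 0.14
time: 8.55
ee_pos: [0.4854, -0.1199, 0.1222]
ee_rot: [0.0, 0.795, 0.607, -0.0]
contact_force: [-0.2, -0.4, 0.1]
grip_width: 0.147
[-0.17180836 -0.00049414  0.12217731]
```

View pics/c6.png

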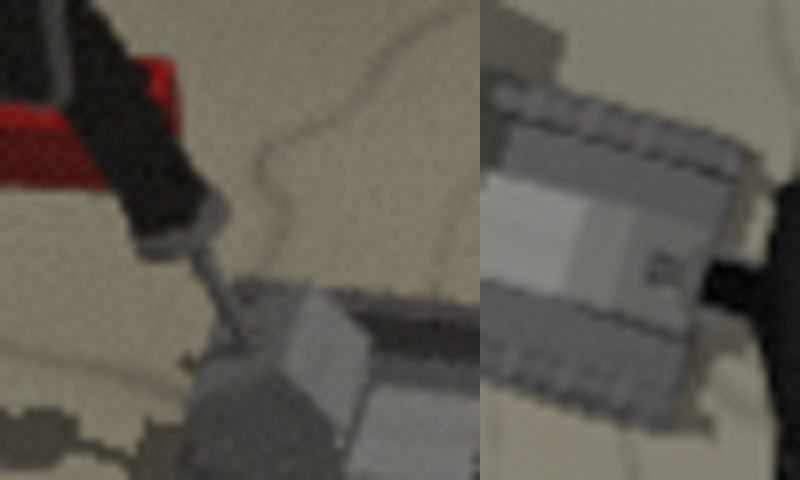

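The pin tip has gone into the bore mouth at scene px ≈ (265,232.5), about 8 mm deep with no side force. I press on along the bore.

```bash
python3 -m jog '[[[0.11,0,0.18,0],[0.11,0,0.18,0],[0,0,0,0]]]'
python3 -m jog '[[[0.11,0,0.17,0],[0.11,0,0.17,0],[0,0,0,0]]]'
python3 -c "
from h import *
print(rd(pose()[0]))"
```

```text
time: 9.02
ee_pos: [0.4861, -0.1178, 0.1186]
ee_rot: [0.0, 0.795, 0.607, 0.0]
contact_force: [0.4, -1.0, 1.8]
grip_width: 0.141
time: 9.4
ee_pos: [0.4867, -0.1156, 0.1152]
ee_rot: [0.0, 0.795, 0.607, 0.0]
contact_force: [0.4, -2.3, 3.7]
grip_width: 0.148
[-0.16729869 -0.000576    0.11521668]
```

Spring force is about 4.4 N, right for a ~6 mm press. I press to the bottom and push out.

```bash
python3 -m jog '[[[0.08,0,0.13,0],[0.06,0,0.08,0],[0.2,0,0.02,0],[0.3,0,0,0],[0.4,0,0,0],[0,0,0,0]]]'
python3 -c "
from h import *
print(rd(pose()[0]))"
```

```text
time: 10.15
ee_pos: [0.4897, -0.1052, 0.1133]
ee_rot: [0.0, 0.795, 0.607, 0.0]
contact_force: [0.1, -1.9, 5.7]
grip_width: 0.144
[-0.15644761 -0.00078205  0.11325138]
```

```bash
python3 -m jog '[[[0.4,0,0.02,0],[0.5,0,0,0],[0.5,0,0,0],[0.5,0,0,0],[0.5,0,0,0],[0.5,0,0,0],[0,0,0,0]]]'
python3 - <<'E'
from h import *
p,y,s=pose(); print(rd(p)); a=r.grab_frame("scene"); b=r.grab_frame("top")
cv2.imwrite("pics/t1.png",b["frame"][:,:,::-1])
# slide edge: rear of the bright plate / nest emergence in top view along reader axis
for x in np.arange(.030,.11,.004):
    q=proj(b,wr(x,0,.028)); u,v=np.round(q).astype(int); print(int(x*1000),b["frame"][v,u].sum()//3,end="; ")
E
```

```text
time: 11.02
ee_pos: [0.4974, -0.077, 0.1131]
ee_rot: [0.0, 0.795, 0.607, 0.0]
contact_force: [-0.2, -0.1, 5.4]
grip_width: 0.143
[-0.1272668  -0.00080677  0.11308779]
30 140; 34 135; 38 109; 42 95; 46 102; 50 111; 54 127; 58 133; 62 133; 66 132; 70 116; 74 120; 78 106; 82 96; 86 98; 90 97; 94 97; 98 96; 102 96; 106 96;
```

```bash
python3 -m jog '[[[0.5,0,0,0],[0.5,0,0,0],[0.5,0,0,0],[0.4,0,0,0],[0.4,0,0,0],[0,0,0,0]]]'
python3 -m jog '[[[0.3,0,0,0],[0.3,0,0,0],[0,0,0,0]]]'
python3 - <<'E'
from h import *
p,y,s=pose(); print(rd(p)); b=r.grab_frame("top")
for x in np.arange(.078,.118,.003):
    q=proj(b,wr(x,0,.028)); u,v=np.round(q).astype(int); print(int(x*1000),b["frame"][v,u].sum()//3,end="; ")
E
```

```text
time: 11.88
ee_pos: [0.5035, -0.0555, 0.1133]
ee_rot: [0.001, 0.795, 0.607, 0.0]
contact_force: [-1.1, -3.2, 8.5]
grip_width: 0.143
time: 12.25
ee_pos: [0.5054, -0.052, 0.1145]
ee_rot: [0.002, 0.795, 0.606, -0.0]
contact_force: [-4.6, -8.4, 20.1]
grip_width: 0.142
[-0.101053   -0.00193985  0.11449083]
78 132; 81 133; 84 133; 87 132; 90 107; 93 94; 96 118; 99 106; 102 96; 105 95; 108 106; 111 123; 114 128; 117 128;
```

The end stop is reached: x force builds up and the nest's outer wall is at reader x ≈ +100. I let the button up with the slide still pressed outward, then withdraw along the bore.

```bash
python3 -m jog '[[[0,0,-0.3,0],[0,0,-0.3,0],[-0.2,0,-0.5,0],[-0.6,0,-0.9,0],[-0.6,0,-0.9,0],[-0.8,0,-1.2,0],[-1,0,-2,0],[-1,0,-3,0],[-1,0,-3,0],[0,0,0,0]]]'
python3 - <<'E'
from h import *
p,y,s=pose(); print(rd(p)); b=r.grab_frame("top"); a=r.grab_frame("scene")
m=np.zeros((560,800,3),np.uint8)
m[:480,:480]=cv2.resize(b['frame'][220:300,285:365,::-1],(480,480),interpolation=2)
q=proj(a,p).astype(int); print(q); 
u,v=q; m[:480,480:]=cv2.resize(a['frame'][v-30:v+60,u-20:u+40,::-1],(320,480),interpolation=2)
cv2.imwrite('pics/c7.png',m)
E
```

```text
time: 13.55
ee_pos: [0.4919, -0.101, 0.2365]
ee_rot: [0.002, 0.795, 0.606, 0.001]
contact_force: [-0.3, -0.4, -0.7]
grip_width: 0.144
[-0.15185322 -0.00182705  0.23648649]
[243 160]
```

View pics/c7.png

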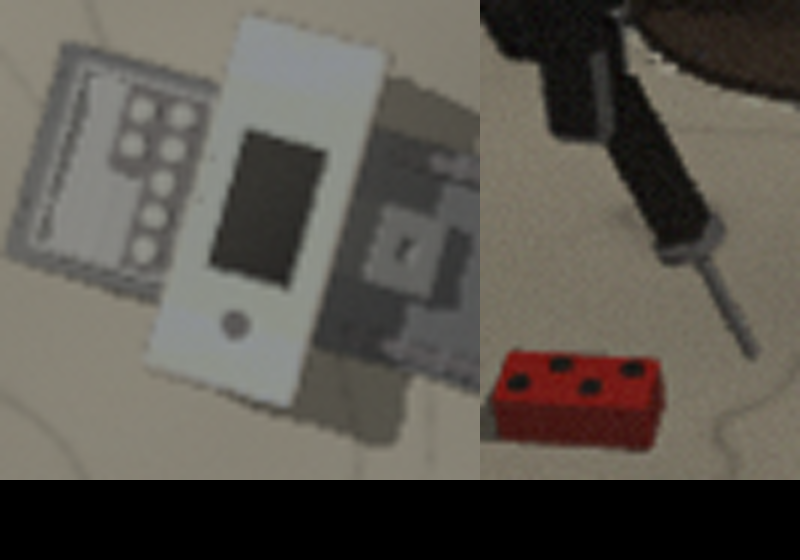

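Slide is out: nest visible at left with the seated carrier and its caps, outer corners at top px ≈ (295,227) and (286,261). The bore is now at px (352.5,260.8), and the tool is held at the same tilt, tip at scene px (274,196).

```bash
python3 - <<'E'
from h import *
p,y,s=pose(); a=r.grab_frame("scene"); b=r.grab_frame("top")
print("mouth",rd(onz(b,(352.5,260.8),.056)))
c1,c2=onz(b,(295.3,227),.036),onz(b,(285.8,261.2),.036)
print("nest edge",rd(c1),rd(c2),np.linalg.norm(c1-c2), np.degrees(np.arctan2(*(c2-c1)[[0,1]])))
T=onplane(a,(274.1,196.1),p); print("tip rel",rd(T)-rd(p))
for th in (20,24,28,32):
    c=np.radians(th); q=(proj(a,T+(-ex*np.sin(c)+np.array([0,0,np.cos(c)]))*.05)-[223,130]+.5)*5.333+[480,0]; print(th,q)
S=(.511,-.3235)
# stand recheck: gray top mask corners
E
```

```text
mouth [-0.06059467 -0.00188627  0.056     ]
nest edge [ 0.1059567  -0.04697192  0.036     ] [0.10531569 0.04546395 0.036     ] 0.0924380936290417 -75.1973181387919
tip rel [ 5.02548414e-02  4.16333634e-17 -7.69788238e-02]
20 [699.10630945 247.46429597]
24 [690.48051323 249.49815101]
28 [682.20666793 252.0578487 ]
32 [674.32738031 255.12714966]
```

```bash
python3 - <<'E'
from h import *
a=r.grab_frame("scene"); b=r.grab_frame("top"); np.set_printoptions(precision=4,suppress=True)
print("shoulder old scene",onz(a,(143.2,245.2),.056)," old top",onz(b,(440+(535-400)/4-.5,225+152/4-.5),.056))
def dark(f,box,thr):
    x,y,w,h=box; g=cv2.cvtColor(f["frame"],cv2.COLOR_RGB2GRAY)[y:y+h,x:x+w].astype(float); m=(g<thr); v,u=np.nonzero(m); return (u.mean()+x,v.mean()+y,m.sum(),u.min()+x,u.max()+x,v.min()+y,v.max()+y)
print(cv2.cvtColor(b["frame"],cv2.COLOR_RGB2GRAY)[248:282,456:490][::2,::2])
g=cv2.cvtColor(b["frame"],cv2.COLOR_RGB2GRAY).astype(np.float32)
def prof(f,xs,ys,z):
    P=np.array([[proj(f,wr(x,y,z)) for y in ys] for x in xs],np.float32); return cv2.remap(f,P[...,0],P[...,1],1) if 0 else P
xs=np.arange(.080,.112,.002); ys=np.arange(-.03,.031,.004)
P=prof(b,xs,ys,.032); print("x",dict(zip((xs*1000).round().astype(int).tolist(),cv2.remap(g,P[...,0],P[...,1],1).mean(1).round().astype(int).tolist())))
xs=np.arange(.07,.085,.003); ys=np.arange(-.056,.057,.002)
P=prof(b,xs,ys,.032); print("y",dict(zip((ys*1000).round().astype(int).tolist(),cv2.remap(g,P[...,0],P[...,1],1).mean(0).round().astype(int).tolist())))
E
```

```text
shoulder old scene [ 0.5116 -0.3251  0.056 ]  old top [ 0.5138 -0.3249  0.056 ]
[[133 132 133 132 132 131 131 130 130 129 128 128 127 129 128 128 128]
 [134 133 133 131 131 132 130 130 130 130 129 122 119 115 128 128 128]
 [133 121 119 118 115 107  99  97  90  82  82  82  81  90 128 127 127]
 [ 59  41  65  81  82  82  81  81  81  83  82  83  83  83 117 128 129]
 [ 30  40  56  82  82  82  81  82  82  82  82  82  83  83  83  81 128]
 [ 20  40  54  82  83  83  82  81  81  83  82  82  82  83  83  82 129]
 [ 21  34  44  80  82  83  82  79  57  69  82  83  83  83  82  83 128]
 [ 34  32  41  82  82  81  82  51  32  42  82  82  84  84  83  83 120]
 [ 37  20  39  79  82  82  82  54  30  47  83  82  84  84  81  82 112]
 [ 35  21  42  76  81  83  82  81  69  75  84  83  83  83  82  82 113]
 [ 37  21  41  75  82  82  84  82  83  83  84  83  83  83  83  82 113]
 [ 39  22  42  72  82  82  84  83  84  82  84  83  84  83  82  80  89]
 [ 43  22  44  67  82  82  82  83  84  83  83  83  82  81  82  78  76]
 [ 49  26  44  60  82  84  83  84  85  82  81  82  82  79  76  71  71]
 [ 51  37  76  79  84  83 
[... 168 characters left out ...]
2 128 128 127 127]]
x {80: 135, 82: 135, 84: 135, 86: 134, 88: 130, 90: 115, 92: 100, 94: 102, 96: 118, 98: 115, 100: 104, 102: 97, 104: 96, 106: 101, 108: 116, 110: 128}
y {-56: 135, -54: 135, -52: 128, -50: 112, -48: 95, -46: 96, -44: 106, -42: 117, -40: 120, -38: 116, -36: 120, -34: 123, -32: 125, -30: 128, -28: 128, -26: 126, -24: 122, -22: 119, -20: 120, -18: 123, -16: 126, -14: 128, -12: 127, -10: 126, -8: 123, -6: 120, -4: 119, -2: 123, 0: 129, 2: 134, 4: 134, 6: 135, 8: 135, 10: 135, 12: 135, 14: 135, 16: 135, 18: 135, 20: 135, 22: 135, 24: 135, 26: 135, 28: 135, 30: 135, 32: 135, 34: 135, 36: 135, 38: 131, 40: 120, 42: 103, 44: 94, 46: 97, 48: 98, 50: 109, 52: 127, 54: 131, 56: 131}
```

```bash
python3 - <<'E'
from h import *
b=r.grab_frame("top"); p,y,s=pose()
g=cv2.cvtColor(b["frame"],cv2.COLOR_RGB2GRAY).astype(float)[256:272,466:482]; w=np.clip(82-g,0,60); w[w<4]=0
V,U=np.mgrid[256:272,466:482]; q=((U*w).sum()/w.sum(),(V*w).sum()/w.sum()); H=onz(b,q,.054); print(q,H,w.sum()/50,rd(H))
# tip = tcp + .050 ex - .0755 z ; want tip over hole, 8mm above top, then in
T=H-ex*.050; T[2]=.054+.012+.0755; print(T); plan(T,YAW,8)
E
```

```text
(np.float64(472.3049289891395), np.float64(262.7527151211362)) [ 0.51312428 -0.32291005  0.054     ] 23.94 [-0.36042892 -0.08043888  0.054     ]
[ 0.50001482 -0.37116088  0.1415    ]
[-3.25, 1.01, 1.14, -0.01], [-3.25, 1.01, 1.14, -0.01], [-3.25, 1.01, 1.14, -0.01], [-3.25, 1.01, 1.14, -0.01], [-3.25, 1.01, 1.14, -0.01], [-3.25, 1.01, 1.14, -0.01], [-3.25, 1.01, 1.14, -0.01], [-3.25, 1.01, 1.14, -0.01],
```

```bash
python3 -m jog '[[[-3.2,0.95,0.5,0],[-3.2,0.95,0.6,0],[-3.2,0.95,0.8,0],[-3.2,0.95,1.1,0],[-3.3,1,1.3,0],[-3.3,1,1.5,0],[-3.3,1,1.6,0],[-3.3,1,1.6,0],[0,0,0,0],[0,0,0,0]]]' -1 100
python3 - <<'E'
from h import *
p,y,s=pose();print(p,rd(p),y); H=np.array([.5128,-.3240,.054]);H=wr(-.3604,-.0792,.054)
T=H-ex*.050; T[2]=.1415; plan(T,YAW,1)
a=r.grab_frame("scene")
# predicted tip and hole in scene
print(proj(a,H),proj(a,p+ex*.05-np.array([0,0,.0755])))
x0,y0=100,205; cv2.imwrite("pics/c8.png",cv2.resize(a["frame"][y0:y0+60,x0:x0+70,::-1],(700,600),interpolation=2))
E
```

```text
time: 15.15
ee_pos: [0.4978, -0.3701, 0.1432]
ee_rot: [-0.001, 0.795, 0.607, 0.0]
contact_force: [-0.5, 1.1, 0.2]
grip_width: 0.145
[ 0.49776769 -0.37014362  0.1431693 ] [-0.41003642 -0.07800364  0.1431693 ] 74.7641665369589
[-0.04, 0.12, 0.17, -0.04], 
[144.7242951  245.91060844] [143.36196934 240.83124017]
```

```bash
python3 -m jog '[[[0,0.1,0.6,0],[0,0,0.6,0],[0,0,0.5,0],[0,0,0,0]]]'
python3 -m jog '[[[0,0,0.4,0],[0,0,0.4,0],[0,0,0,0]]]'
```

```text
time: 15.7
ee_pos: [0.4983, -0.3711, 0.1261]
ee_rot: [-0.0, 0.795, 0.607, -0.0]
contact_force: [-0.2, -0.6, 0.0]
grip_width: 0.142
time: 16.08
ee_pos: [0.4983, -0.3713, 0.1182]
ee_rot: [-0.0, 0.795, 0.607, -0.0]
contact_force: [0.9, 1.0, -0.8]
grip_width: 0.14
```

It is in the hole with no contact on top. I swing it upright against the rim with a light grip.

```bash
python3 -m jog '[[[0,0,0.3,0],[0.4,0,0,0],[0.5,0,-0.2,0],[0.5,0,-0.16,0],[0.5,0,-0.13,0],[0,0,0,0]]]' -1 20
python3 -m jog '[[[0.5,0,-0.09,0],[0.5,0,-0.05,0],[0.5,0,-0.02,0],[0,0,0,0]]]' -1 20
python3 -m jog '[[[0,0,0.5,0],[0,0,0.5,0],[0,0,0,0]]]' -1 20
```

```text
time: 16.82
ee_pos: [0.5035, -0.3537, 0.121]
ee_rot: [0.001, 0.795, 0.607, -0.0]
contact_force: [-1.5, -4.8, -0.5]
grip_width: 0.143
time: 17.32
ee_pos: [0.508, -0.3401, 0.1233]
ee_rot: [0.002, 0.795, 0.607, -0.0]
contact_force: [-1.2, -5.9, 3.4]
grip_width: 0.144
time: 17.7
ee_pos: [0.5075, -0.34, 0.1123]
ee_rot: [0.001, 0.795, 0.606, -0.0]
contact_force: [0.3, -5.7, -1.2]
grip_width: 0.143
```

```bash
python3 -m jog '[[[0,0,0.4,0],[0,0,0.4,0],[0,0,0.4,0],[0,0,0.4,0],[0,0,0,0]]]' -1 20
python3 - <<'E'
from h import *
a=r.grab_frame("scene")
x0,y0=110,190; cv2.imwrite("pics/c8.png",cv2.resize(a["frame"][y0:y0+90,x0:x0+80,::-1],(480,540),interpolation=2))
E
```

```text
time: 18.32
ee_pos: [0.5075, -0.3401, 0.0964]
ee_rot: [0.001, 0.795, 0.606, -0.0]
contact_force: [-1.5, -5.1, -1.9]
grip_width: 0.145
```

View pics/c8.png

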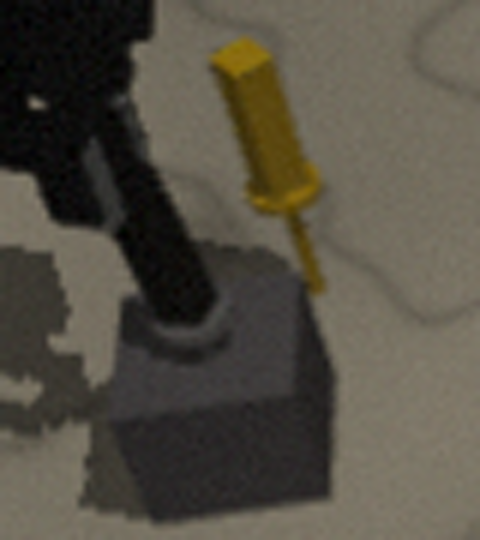

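The tool is nearly upright, with its shoulder a few mm above the stand (shoulder at crop (190,320)). I lower it a little, open half and rise.

```bash
python3 -m jog '[[[0.1,0,0.3,0],[0.1,0,0.2,0],[0,0,0,0]]]' -1 20
python3 -m jog '[[[0,0,0,0],[0,0,0,0],[0,0,0,0],[0,0,-2,0],[0,0,-3,0],[0,0,-4,0],[0,0,-4,0],[0,0,0,0]]]' 0 20
python3 - <<'E'
from h import *
p,y,s=pose(); a=r.grab_frame("scene");b=r.grab_frame("top")
g=cv2.cvtColor(a["frame"],cv2.COLOR_RGB2GRAY)[205:260:2,125:165:2]; print((g<32).astype(int))
np.save("stand_a.npy",a["frame"])
# carrier rows: tab target
print(p,y)
E
```

```text
time: 18.75
ee_pos: [0.5082, -0.3386, 0.0918]
ee_rot: [0.001, 0.795, 0.606, -0.0]
contact_force: [-0.2, -5.2, -0.6]
grip_width: 0.143
time: 19.75
ee_pos: [0.5099, -0.3371, 0.2248]
ee_rot: [0.003, 0.795, 0.607, 0.001]
contact_force: [0.0, 0.6, -0.5]
grip_width: 0.5
[[0 0 0 0 0 0 0 0 0 0 0 0 0 0 0 0 0 0 0 0]
 [0 0 0 0 0 0 0 0 0 0 0 0 0 0 0 0 0 0 0 0]
 [0 0 0 0 0 0 0 0 0 0 0 0 0 0 0 0 0 0 0 0]
 [0 0 0 0 0 0 0 0 0 0 0 0 0 0 0 0 0 0 0 0]
 [0 0 0 0 0 0 0 0 0 0 0 0 0 0 0 0 0 0 0 0]
 [0 0 0 0 0 0 0 0 0 0 0 0 0 0 0 0 0 0 0 0]
 [0 0 0 0 0 0 0 0 0 0 0 0 0 0 0 0 0 0 0 0]
 [0 0 0 0 0 0 0 0 0 0 0 0 0 0 0 0 0 0 0 0]
 [0 0 0 0 0 1 1 0 0 0 0 0 0 0 0 0 0 0 0 0]
 [0 0 0 0 1 1 1 1 0 0 0 0 0 0 0 0 0 0 0 0]
 [0 0 0 1 1 1 1 1 1 0 0 0 0 0 0 0 0 0 0 0]
 [0 0 0 1 1 1 1 1 1 0 0 0 0 0 0 0 0 0 0 0]
 [0 0 0 0 1 1 1 1 1 0 0 0 0 0 0 0 0 0 0 0]
 [0 0 0 0 1 1 1 1 1 1 0 0 0 0 0 0 0 0 0 0]
 [0 0 0 0 0 1 1 1 1 1 0 0 0 0 0 0 0 0 0 0]
 [0 0 0 0 0 1 1 1 1 1 1 0 0 0 0 0 0 0 0 0]
 [0 0 0 0 0 1 1 1 1 1 1 0 0 0 0 0 0 0 0 0]
 [0 0 0 0 0 0 1 1 1 1 1 0 0 0 0 0 0 0 0 0]
 [0 0 0 1 0 0 1 1 1 1 1 1 0 0 0 0 0 0 0 0]
 [0 0 0 0 0 0 1 1 1 1 1 0 0 0 0 0 0 0 0 0]
 [0 0 0 0 0 0 1 1 1 1 1 0 0 0 0 0 0 0 0 0]
 [0 0 0 0 0 0 0 0 0 0 0 0 0 0 0 0 0 0 1 0]
 [0 0 0 0 0 0 0 0 0 0 0 0 0 0 0 0 0 0 0 0]
 [0 0 0 0 0 0 0 0 0 0 0 0 0 0 0 0 0 0 0 0]
 [0 0 0 0 0 0 0 0 0 0 0 0 0 0 0 0 0 0 0 0]
 [0 0 0 0 0 0 0 0 0 0 0 0 0 0 0 0 0 0 0 0]
 [0 0 0 0 0 0 0 0 0 0 0 0 0 0 0 0 0 0 1 0]
 [0 0 0 0 0 0 0 0 0 0 0 0 0 0 0 0 0 0 0 0]]
[ 0.50994723 -0.33710797  0.22482116] 74.74656677773862
```

The handle's pixel extent (131–147, 221–245) matches the one before the pick (131–147, 222–247): seated upright. Next, the carrier by numbers.

```bash
python3 - <<'E'
from h import *
np.set_printoptions(precision=4,suppress=True,linewidth=200)
a=r.grab_frame("scene");b=r.grab_frame("top")
for f,box,nm,S in((b,(226,274,24,34),"top",1),(a,(408,198,38,36),"scene",1)):
    x,y,w,h=box; I=f["frame"][y:y+h,x:x+w].astype(int); g=I.sum(2)//3; print(nm); print(g[::1,::1] if nm=="x" else "")
    sat=I[...,0]-I[...,2]
    m=((sat<9)).astype(np.uint8)*255
    big=cv2.resize(g.astype(np.float32),None,fx=4,fy=4,interpolation=cv2.INTER_CUBIC)
    blur=big-cv2.GaussianBlur(big,(0,0),10)
    body=cv2.resize(m,None,fx=4,fy=4,interpolation=1)>127
    body=cv2.erode(body.astype(np.uint8),np.ones((3,3)))
    t=((big>(105))&(body>0)).astype(np.uint8)
    n,l,st,ce=cv2.connectedComponentsWithStats(t)
    for i in range(1,n):
        if st[i,4]>15: q=((ce[i]+.5)/4-.5)+[x,y]; print("cap",q,st[i,4]/16,onz(f,q,.012))
    c,_=cv2.findContours(body,0,1); c=max(c,key=cv2.contourArea); print("body bbox",cv2.boundingRect(c),cv2.contourArea(c)/16)
    if nm=="scene":
        print(g[0:26,8:30])
E
```

```text
top

cap [228.6861 279.9067] 13.8125 [0.463  0.3132 0.012 ]
cap [229.875  285.1191] 7.9375 [0.4492 0.3098 0.012 ]
cap [241.7591 298.7591] 5.125 [0.4136 0.2774 0.012 ]
cap [235.3616 301.3935] 9.3125 [0.4063 0.2944 0.012 ]
body bbox (26, 89, 56, 30) 44.28125
scene

body bbox (10, 17, 121, 114) 300.4375
[[106 108 107 111 106 111 109 107 106 110 107 105 110 108 106 106 103 105 101 104 102 101]
 [107 107 107 108 111 107 109 110 109 107 106 108 108 104 107 108 104 108 107 105 103 104]
 [113 112 108 112 108 111 109 103 111 111 105 106 110 107 105 109 104 107 107 104 102 103]
 [107 112 111 111 107 108 110 111 114 108 110 109 105  94  86 101 106 107 105 105 107 105]
 [113 113 110 113 105 111 113 110 105 107  96  76  75  63  60  81 101 104 110 104 107 103]
 [108 113 110 112 109 113 107 101  82  71  60  62  63  59  55  64  83 102 111 105 108 102]
 [112 110 109 111 110 112 103  75  49  56  61  59  59  59  54  57  69  92 104 107 105 105]
 [113 108 112 111 111 114  97  58  29  42  53  56  57  62  52  40  56  85 106 100 108 106]
 [109 108 108 109 113 115 100  38  23  33  46  49  42  41  43  38  63 
[... 868 characters left out ...]
6  32  35  36  44  46  53  47  59  59  67  89 101 108 108 111]
 [ 26  32  42  57  48  41  39  42  35  37  46  56  59  60  64  68  74  81  93 103 109 109]
 [ 29  30  34  48  59  48  42  40  32  31  31  50  57  57  69 100 115 113 102 102 104 110]
 [ 33  31  24  37  40  39  39  38  31  31  28  34  52  49  71 111 115 121 114  93  88 105]
 [ 48  37  29  32  41  45  46  47  38  31  31  25  36  40  50  81  99 110 107  78  66  87]
 [ 66  60  43  40  56  62  72  74  54  39  25  25  31  36  50  53  62  70  73  70  69  79]
 [105 102  87  72  87 109 110 100  75  51  42  24  26  34  42  54  55  56  68  95 118 113]
 [109 111 107 107 108 110 109 110  95  72  63  43  31  28  31  42  56  48  70 109 119 123]]
```

```bash
python3 -c "
from h import *
a=r.grab_frame('scene');print(onz(a,(427.8,204.3),.048),onz(a,(427.8,204.3),.046))
plan((.432,.297,.2),108.5,14)"
```

```text
[0.43614018 0.29555886 0.048     ] [0.43391132 0.2965385  0.046     ]
[4.22, -1.71, 0.14, -2.41], [4.29, -1.53, 0.14, -2.41], [4.35, -1.35, 0.14, -2.41], [4.4, -1.16, 0.14, -2.41], [4.45, -0.98, 0.14, -2.41], [4.49, -0.79, 0.14, -2.41], [4.52, -0.6, 0.14, -2.41], [4.54, -0.41, 0.14, -2.41], [4.55, -0.22, 0.14, -2.41], [4.56, -0.03, 0.14, -2.41], [4.55, 0.16, 0.14, -2.41], [4.54, 0.36, 0.14, -2.41], [4.52, 0.55, 0.14, -2.41], [4.5, 0.74, 0.14, -2.41],
```

```bash
python3 -m jog '[[[4.2,-1.7,0,-2.4],[4.3,-1.5,0,-2.4],[4.4,-1.4,0,-2.4],[4.4,-1.2,0,-2.4],[4.5,-1,0,-2.4],[4.5,-0.8,0,-2.4],[4.5,-0.6,0,-2.4],[4.5,-0.4,0,-2.4],[4.6,-0.2,0,-2.4],[4.6,0,0,-2.4],[4.6,0.2,0,-2.4],[4.5,0.4,0.5,-2.4]]]' 0.2
python3 -m jog '[[[4.5,0.5,0.5,-2.4],[4.5,0.7,0.5,-2.5],[0,0,0,0],[0,0,0,0]]]'
python3 -c "
from h import *
p,y,s=pose();print(p,y);plan((.432,.297,.12),108.5,3)"
```

```text
time: 21.5
ee_pos: [0.4443, 0.2092, 0.2156]
ee_rot: [-0.0, 0.618, 0.786, -0.0]
contact_force: [1.4, 0.2, -0.6]
grip_width: 0.604
time: 22.0
ee_pos: [0.4332, 0.2973, 0.2052]
ee_rot: [-0.0, 0.585, 0.811, -0.001]
contact_force: [0.2, 0.3, -0.5]
grip_width: 0.6
[0.43315303 0.29733371 0.2052488 ] 108.43106664217963
[0.0, -0.04, 2.84, -0.02], [0.0, -0.04, 2.84, -0.02], [0.0, -0.04, 2.84, -0.02],
```

```bash
python3 -m jog '[[[0,-0.1,4,0],[0,0,4,0],[0,0,4,0],[0,0,3,0],[0,0,1.8,0],[0,0,0,0]]]' 0.2
python3 -m jog '[[[0,0,0,0],[0,0,0,0],[0,0,0,0],[0,0,0,0],[0,0,0,0]]]' -1 30
python3 -m jog '[[[0,0,-2,0],[0,0,-4,0],[0,0,-4,0],[0,0,-2,0],[0,0,0,0]]]' -1 60
python3 -c "
from h import *
p,y,s=pose();print(p,y);plan(wr(.078,.006,.15),YAW,6)"
```

```text
time: 22.75
ee_pos: [0.4323, 0.2965, 0.0374]
ee_rot: [-0.0, 0.585, 0.811, -0.001]
contact_force: [0.0, 0.1, 0.2]
grip_width: 0.598
time: 23.38
ee_pos: [0.4326, 0.2977, 0.0383]
ee_rot: [0.0, 0.585, 0.811, 0.0]
contact_force: [0.6, 0.7, 0.1]
grip_width: 0.001
time: 24.0
ee_pos: [0.4333, 0.2983, 0.1596]
ee_rot: [0.001, 0.585, 0.811, 0.001]
contact_force: [0.8, 0.0, -1.2]
grip_width: 0.0
[0.43330758 0.29826949 0.15957808] 108.4135286352384
[-3.36, 0.84, 0.16, 5.6], [-3.26, 1.16, 0.16, 5.6], [-3.13, 1.47, 0.16, 5.6], [-2.97, 1.77, 0.16, 5.6], [-2.79, 2.06, 0.16, 5.6], [-2.57, 2.32, 0.16, 5.6],
```

The jaws shut empty, so I look.

```bash
python3 - <<'E'
from h import *
p,y,s=pose();a=r.grab_frame("scene");b=r.grab_frame("top")
m=np.zeros((600,800,3),np.uint8)
m[:600,:480]=cv2.resize(a['frame'][145:245,395:475,::-1],(480,600),interpolation=2)
m[:480,480:]=cv2.resize(b['frame'][260:320,205:245,::-1],(320,480),interpolation=2)
cv2.imwrite('pics/c9.png',m); print(proj(a,p),proj(b,p),proj(a,[.432,.297,0]))
E
```

```text
[437.53760766 163.72152485] [222.84634883 293.29270446] [424.47892847 218.41747422]
```

View pics/c9.png

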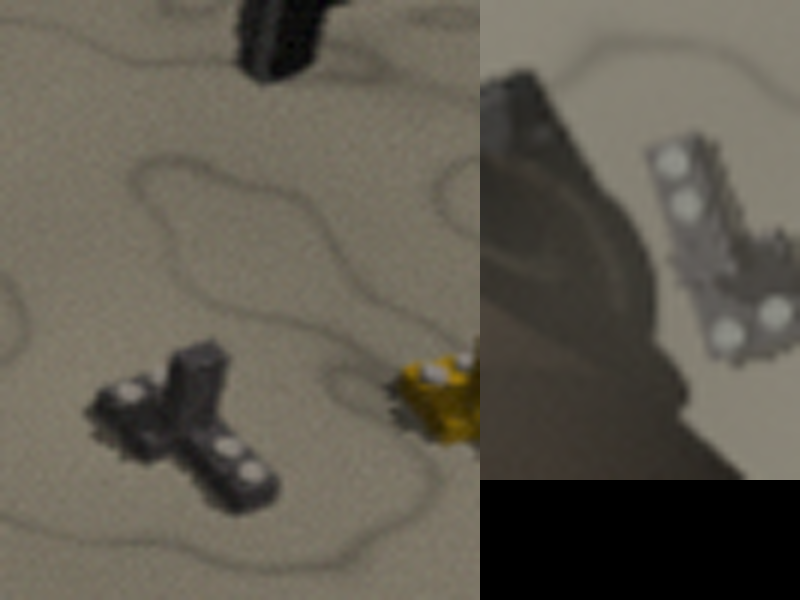

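```bash
python3 - <<'E'
from h import *
p,y,s=pose();a=r.grab_frame("scene"); print(p)
for z in(.13,.1426,.16,.18,.2): print(z,proj(a,[p[0],p[1],z]))
for q in ((439.7,158.3),(441.2,155)): 
    P=onplane(a,q,p,np.array([1.,0,0])); print(P-p)
E
```

```text
[0.43235453 0.29728354 0.15753247]
0.13 [434.47575877 174.60963821]
0.1426 [435.52276201 169.92666033]
0.16 [436.99855851 163.32167549]
0.18 [438.73920447 155.52512112]
0.2 [440.52909785 147.50092239]
[0.         0.00350341 0.01519079]
[0.         0.00516632 0.02347106]
```

The visible fingertips sit about 15 mm above the reported TCP instead of 17 mm ahead of it. So I passed over the tab, and the pin tool had been held near its handle top, which explains the 24° tilt. The carrier stands untouched. I regrasp lower, watching the force.

```bash
python3 -m jog '[[[0,0,3,0],[0,0,3,0],[0,0,3,0],[0,0,3,0],[0,0,0,0]]]' 0.2 30
python3 -m jog '[[[0,0,1.2,0],[0,0,1.2,0],[0,0,1,0],[0,0,0,0]]]' 0.2
python3 -m jog '[[[0,0,0,0],[0,0,0,0],[0,0,0,0],[0,0,0,0],[0,0,0,0]]]' -1 30
```

```text
time: 24.78
ee_pos: [0.4304, 0.2963, 0.0354]
ee_rot: [-0.001, 0.584, 0.811, -0.003]
contact_force: [-0.2, 0.2, -0.0]
grip_width: 0.602
time: 25.28
ee_pos: [0.4322, 0.2974, 0.0035]
ee_rot: [-0.0, 0.585, 0.811, -0.001]
contact_force: [-0.2, 0.0, 0.3]
grip_width: 0.597
time: 25.9
ee_pos: [0.4329, 0.2979, 0.0046]
ee_rot: [0.0, 0.585, 0.811, 0.0]
contact_force: [-0.7, -0.2, 5.6]
grip_width: 0.131
```

Gripped (opening ≈ 12 mm). Lift and carry above the nest.

```bash
python3 -m jog '[[[0,0,-1,0],[0,0,-3,0],[0,0,-4,0],[0,0,-4,0],[0,0,0,0]]]' -1 60
python3 -c "
from h import *
p,y,s=pose();print(p,y,s['contact_force']);plan(wr(.078,.006,.11),YAW,6)"
```

```text
time: 26.52
ee_pos: [0.4339, 0.2989, 0.1273]
ee_rot: [0.001, 0.585, 0.811, 0.002]
contact_force: [0.0, 1.1, -0.0]
grip_width: 0.124
[0.43390344 0.29891575 0.12729137] 108.41777912714772 [ 0.01085227  1.07813329 -0.00846451]
[-3.37, 0.82, 0.29, 5.6], [-3.27, 1.15, 0.29, 5.6], [-3.14, 1.46, 0.29, 5.6], [-2.99, 1.76, 0.29, 5.6], [-2.8, 2.05, 0.29, 5.6], [-2.59, 2.31, 0.29, 5.6],
```

```bash
python3 -m jog '[[[-3.4,0.8,0,5.6],[-3.3,1.1,0,5.6],[-3.1,1.5,0,5.6],[-3,1.8,0.3,5.6],[-2.8,2,0.6,5.6],[-2.6,2.3,0.8,5.6],[0,0,0,0],[0,0,0,0]]]' -1 60
python3 - <<'E'
from h import *
np.set_printoptions(precision=4,suppress=True,linewidth=220)
p,y,s=pose();print(p,y,rd(p),s["contact_force"][2]); a=r.grab_frame("scene");b=r.grab_frame("top")
zc=p[2]-.0046+.012; t=np.radians(y); cx=np.array([np.cos(t),np.sin(t),0]);cy=np.array([-cx[1],cx[0],0])
O=np.array([p[0],p[1],zc])
for f,n in((a,"scene"),(b,"top")):
    P=[proj(f,O+cx*u+cy*v) for u,v in((5.4e-3,-.036),(5.4e-3,-.021),(5.4e-3,.024),(-.012,.024))]; print(n,np.array(P).round(1).tolist())
    P=np.array(P); lo=(P.min(0)-12).astype(int);hi=(P.max(0)+12).astype(int)
    I=f["frame"][lo[1]:hi[1],lo[0]:hi[0]].astype(int); g=I.sum(2)//3; sat=I[...,0]-I[...,2]
    big=cv2.resize(g.astype(np.float32),None,fx=4,fy=4,interpolation=cv2.INTER_CUBIC); bs=cv2.resize(sat.astype(np.float32),None,fx=4,fy=4,interpolation=cv2.INTER_CUBIC)
    m=((big>88)&(bs<9)).astype(np.uint8); k,l,st,ce=cv2.connectedComponentsWithStats(m)
    for i in range(1,k):
        if 24<st[i,4]<900: q=(ce[i]+.5)/4-.5+lo; w=onz(f,q,zc)-O; print("  blob",q,st[i,4]/16,"carrier mm",(w@cx*1000).round(1),(w@cy*1000).round(1))
cv2.imwrite("pics/c10.png",a["frame"][:,:,::-1]); cv2.imwrite("pics/c10t.png",b["frame"][:,:,::-1])
E
```

```text
time: 27.52
ee_pos: [0.5428, 0.1211, 0.1067]
ee_rot: [-0.0, 0.794, 0.607, -0.0]
contact_force: [-0.3, 0.6, -1.1]
grip_width: 0.125
[0.5428 0.1211 0.1067] 74.78992415588841 [0.0759 0.0073 0.1067] -1.1147913645419734
scene [[364.3, 232.5], [365.0, 227.2], [366.9, 212.1], [358.4, 211.1]]
  blob [356.3929 236.0952] 2.625 carrier mm -8.7 -48.4
  blob [371.3511 240.5167] 9.8125 carrier mm 20.7 -55.7
top [[300.7, 234.2], [299.0, 240.1], [294.0, 257.7], [300.8, 259.6]]
```

```bash
python3 - <<'E'
import cv2
g=cv2.imread("pics/c10.png",0)
print("     "+" ".join(f"{u:3d}" for u in range(344,390)))
for v in range(204,256,1): print(v," ".join(f"{x:3d}" for x in g[v,344:390]))
E
```

```text
344 345 346 347 348 349 350 351 352 353 354 355 356 357 358 359 360 361 362 363 364 365 366 367 368 369 370 371 372 373 374 375 376 377 378 379 380 381 382 383 384 385 386 387 388 389
204  89 112 100 117 117 117 117 119 116 114 115 115 118 102  33  19  21  22  23  18  25  29  23  20  26  22  20  33  68 115 120 116 110 117 116 116 113 115 115 118 108 110 103 102  98 101
205  86 120 123 116 118 119 115 117 113 118 114 115 107  79  25  22  23  23  26  18  20  18  21  22  22  21  22  54  95 112 115 114 112 115 113 116 118 113 114 119 117 112 110 105  99  98
206  72  87 122 120 114 117 118 119 112 115 117 114 112  64  22  21  24  24  24  18  23  19  20  15  23  24  26  61 113 119 117 114 116 114 114 113 116 116 113 115 116 116 118 113 111 104
207  69  77 105 118 119 115 116 118 113 119 114 115 108  68  23  22  22  21  19  25  23  23  23  24  20  20  23  47 100 116 115 116 118 116 118 114 118 115 116 117 114 115 116 113 114 108
208  70  69  99 113 113 116 118 118 117 117 108 101 111 101  34  22  26  21  20  26  26  23  29  20  27  21  23  52  97 118 118 118 116 118 118 115 116 120 116 117 
[... 8159 characters left out ...]
 135 123 100  73 100 111 113 117 113 110 111 113  95  68  95  97  76  75  73  71  84 112 120 117 114 115 118 114 117 116 116 115 116 117
253  43  62  71  68  65  66  65  57  46  65 105 119 120 116  82  70  96 112 113 111 117 112 115 107  65  70 104  98  78  76  73  74  83 118 120 120 116 117 116 121 116 114 119 116 119 116
254  39  51  66  67  61  49  57  63  61  62  71  73  73  75  66  71 113 111 116 112 112 111 110 102  64  74 104  92  72  77  75  78  88 113 121 115 116 115 117 115 116 115 117 119 118 117
255  44  57  53  59  47  37  54  68  66  72  87  89  80  68  66  82 114 115 114 112 113 112 108  80  61  76 104  91  74  76  70  75  87 115 116 116 114 116 119 121 118 120 114 114 115 115
```

Numbers from the picture: the held carrier's caps are at scene px (364.8,226.0) and (364.2,231.6). The nest's +x wall top is at u ≈ 371.3 on row 246, its far floor edge at v ≈ 239.8 near u = 357. I compare these against the projections.

```bash
python3 - <<'E'
from h import *
a=r.grab_frame("scene");p,y,s=pose();print(rd(p),p[2])
f=lambda x,yy,z: proj(a,wr(x,yy,z))
for yy in np.arange(0,.045,.01): print("walltop y",yy,f(.0955,yy,.036).round(1), "inner top",f(.094,yy,.036).round(1),"floor",f(.094,yy,.028).round(1))
for x in(.06,.07,.08): print("far floor edge",f(x,.039,.028).round(1), "far wall top inner",f(x,.039,.036).round(1),"outer",f(x,.042,.036).round(1))
E
```

```text
[0.07676814 0.00779058 0.10724753] 0.10724752864930456
walltop y 0.0 [369.5 250.4] inner top [368.8 250.3] floor [368.5 253. ]
walltop y 0.01 [369.9 247. ] inner top [369.2 247. ] floor [368.9 249.6]
walltop y 0.02 [370.3 243.7] inner top [369.6 243.6] floor [369.3 246.2]
walltop y 0.03 [370.7 240.4] inner top [370.  240.3] floor [369.7 242.9]
walltop y 0.04 [371.  237.1] inner top [370.4 237.1] floor [370.  239.7]
far floor edge [354.4 238.2] far wall top inner [354.7 235.6] outer [354.8 234.6]
far floor edge [359.  238.7] far wall top inner [359.2 236.1] outer [359.4 235.1]
far floor edge [363.6 239.2] far wall top inner [363.9 236.6] outer [364.  235.7]
```

```bash
python3 - <<'E'
from h import *
a=r.grab_frame("scene");b=r.grab_frame("top");p,y,s=pose()
for x,yy in((.066,-.015),(.066,-.030),(.0486,-.030)):
    for z in(.040,.043): print(x,yy,z,"scene",proj(a,wr(x,yy,z)).round(1),"top",proj(b,wr(x,yy,z)).round(1))
# scene blobs of seated caps
x0,y0,w,h=338,246,30,30; I=a["frame"][y0:y0+h,x0:x0+w].astype(np.float32).mean(2); big=cv2.resize(I,None,fx=4,fy=4,interpolation=2)
k,l,st,ce=cv2.connectedComponentsWithStats((big>100).astype(np.uint8))
for i in range(1,k): 
    if 20<st[i,4]<400: print("scene",(ce[i]+.5)/4-.5+[x0,y0],st[i,4]/16)
x0,y0,w,h=290,228,36,40; I=b["frame"][y0:y0+h,x0:x0+w].astype(np.float32).mean(2); big=cv2.resize(I,None,fx=4,fy=4,interpolation=2)
k,l,st,ce=cv2.connectedComponentsWithStats((big>125).astype(np.uint8))
for i in range(1,k): 
    if 20<st[i,4]<400: print("top",(ce[i]+.5)/4-.5+[x0,y0],st[i,4]/16)
E
```

```text
0.066 -0.015 0.04 scene [354.9 252.6] top [306.6 242.8]
0.066 -0.015 0.043 scene [355.  251.6] top [306.5 242.8]
0.066 -0.03 0.04 scene [354.2 257.9] top [308.2 237.3]
0.066 -0.03 0.043 scene [354.2 256.9] top [308.1 237.2]
0.0486 -0.03 0.04 scene [345.7 256.9] top [314.6 239.1]
0.0486 -0.03 0.043 scene [345.8 255.9] top [314.6 239. ]
scene [338.00555556 248.05277778] 5.625
scene [355.50270563 251.61958874] 14.4375
scene [354.67730126 257.28817992] 14.9375
scene [346.09655689 257.49026946] 10.4375
```

The seated carrier's caps (355.5,251.6), (354.7,257.3) and the held ones give a consistent differential: aim the TCP at reader (0.0794, 0.0055).

```bash
python3 -c "
from h import *
plan(wr(.0794,.0055,.053),YAW,3)"
```

```text
[0.09, 0.07, 1.81, 0.04], [0.09, 0.07, 1.81, 0.04], [0.09, 0.07, 1.81, 0.04],
```

```bash
python3 -m jog '[[[0.1,0.1,1.6,0.1],[0.1,0.1,1.6,0],[0.1,0,1.6,0],[0,0,0.5,0],[0,0,0,0],[0,0,0,0]]]' -1 60
python3 -c "
from h import *
p,y,s=pose();print(rd(p),y);plan(wr(.0794,.0055,.048),YAW,1)"
```

```text
time: 28.52
ee_pos: [0.546, 0.1236, 0.0546]
ee_rot: [0.0, 0.795, 0.607, 0.0]
contact_force: [0.5, 0.7, -0.1]
grip_width: 0.126
[0.07912016 0.00486787 0.05462012] 74.72565410704445
[0.03, -0.06, 0.66, -0.07],
```

```bash
python3 -m jog '[[[0,-0.05,0.4,0],[0,0,0.4,0],[0,0,0.3,0],[0,0,0,0]]]'
python3 -m jog '[[[0,0,0.2,0],[0,0,0.2,0],[0,0,0,0]]]'
python3 -c "
from h import *
p,y,s=pose();print(rd(p),y)"
```

```text
time: 29.02
ee_pos: [0.5453, 0.1237, 0.0445]
ee_rot: [0.0, 0.795, 0.607, 0.0]
contact_force: [-6.1, -1.6, 14.3]
grip_width: 0.131
time: 29.4
ee_pos: [0.5456, 0.125, 0.0433]
ee_rot: [0.001, 0.794, 0.607, 0.001]
contact_force: [-14.3, -1.4, 40.1]
grip_width: 0.126
[0.0803258  0.00563755 0.04333065] 74.78528540717282
```

Contact about 5 mm early with a side force towards reader +y and slightly −x. I back up, shift that way and retry more gently.

```bash
python3 -m jog '[[[0,0,-0.5,0],[0,0,-0.3,0],[-0.05,-0.15,0,0],[0,0,0,0]]]'
python3 -c "
from h import *
p,y,s=pose();print(rd(p),y)"
python3 -m jog '[[[0,0,0.2,0],[0,0,0.2,0],[0,0,0,0]]]'
python3 -m jog '[[[0,0,0.2,0],[0,0,0,0]]]'
python3 -c "
from h import *
p,y,s=pose();print(rd(p),y)"
```

```text
time: 29.9
ee_pos: [0.5431, 0.1234, 0.0466]
ee_rot: [-0.0, 0.795, 0.607, -0.0]
contact_force: [-0.1, 0.1, -0.9]
grip_width: 0.132
[0.07810182 0.00762118 0.04660956] 74.72385244287699
time: 30.28
ee_pos: [0.5435, 0.1236, 0.044]
ee_rot: [0.0, 0.795, 0.607, -0.0]
contact_force: [-4.0, -1.0, 11.3]
grip_width: 0.126
time: 30.52
ee_pos: [0.5436, 0.1238, 0.0437]
ee_rot: [0.001, 0.795, 0.607, -0.0]
contact_force: [-10.1, -2.1, 28.6]
grip_width: 0.128
[0.07862874 0.00731619 0.04369362] 74.74621409299303
```

```bash
python3 - <<'E'
from h import *
p,y,s=pose(); F,T=np.array(s["contact_force"]),np.array(s["torque"]); print(F,T)
# point at which F acts, at height ~ -.005..: r = (F x T)/F^2 + t F
r0=np.cross(F,T)/(F@F); 
for z in(0,-.005): 
    q=r0+F*(z-r0[2])/F[2]; print(z,"world",q,"reader",q@ex,q@ey)
a=r.grab_frame("scene")
x0,y0=340,205; cv2.imwrite("pics/c11.png",cv2.resize(a["frame"][y0:y0+70,x0:x0+60,::-1],(514,600),interpolation=2))
g=cv2.cvtColor(a["frame"],cv2.COLOR_RGB2GRAY); big=cv2.resize(a["frame"][228:275,340:385].astype(np.float32).mean(2),None,fx=4,fy=4,interpolation=2)
k,l,st,ce=cv2.connectedComponentsWithStats((big>108).astype(np.uint8))
for i in range(1,k): 
    if 60<st[i,4]<500: print("blob",(ce[i]+.5)/4-.5+[340,228],st[i,4]/16)
for u,v in((5.4e-3,-.036),(5.4e-3,-.021)): print(proj(a,p+ex*u+ey*v+np.array([0,0,.012-.0046])))
E
```

```text
[-10.13046316  -2.10498147  28.6340009 ] [-0.9711543   2.11329342 -0.11936503]
0 world [-0.07396002 -0.03316351  0.        ] reader -0.05139485428241222 0.06267752508214544
-0.005 world [-0.07219106 -0.03279595 -0.005     ] reader -0.050576344903644294 0.061066824447270796
blob [363.13310185 248.22916667] 13.5
blob [354.35555556 251.55277778] 5.625
blob [362.42077465 253.51115023] 13.3125
blob [346.25550314 257.31996855] 9.9375
blob [353.63015464 257.06572165] 6.0625
blob [364.36703822 263.62181529] 9.8125
[363.36251512 254.79524669]
[364.02637594 249.50770043]
```

View pics/c11.png

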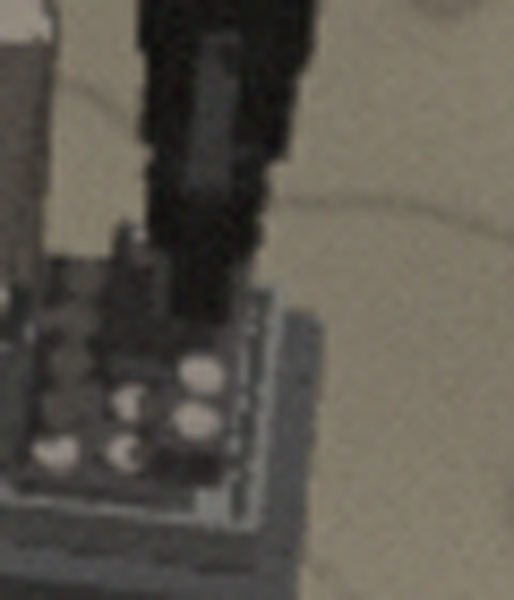

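The picture shows the held carrier over the nest, its caps at scene px (363.1,248.2) and (362.4,253.5). They should end near (364.1,252.6) and (363.3,258.3). So it needs ≈ +2 mm in x and −2 mm in y; its foot is resting on the seated column. I lift, shift and retry.

```bash
python3 -m jog '[[[0,0,-0.5,0],[0,0,-0.3,0],[0.3,0.2,0,0],[0,0,0,0],[0,0,0,0]]]'
python3 -c "
from h import *
p,y,s=pose();print(rd(p),y)"
python3 -m jog '[[[0,0,0.25,0],[0,0,0.25,0],[0,0,0,0]]]'
python3 -c "
from h import *
p,y,s=pose();print(rd(p),y);plan(wr(.0815,.0055,.044),YAW,1)"
```

```text
time: 31.2
ee_pos: [0.5461, 0.1259, 0.0488]
ee_rot: [-0.0, 0.795, 0.607, -0.0]
contact_force: [-0.4, -0.5, -0.7]
grip_width: 0.124
[0.0813157  0.005376   0.04879289] 74.72933605973222
time: 31.58
ee_pos: [0.5461, 0.1259, 0.0439]
ee_rot: [-0.0, 0.795, 0.607, -0.0]
contact_force: [0.2, 1.0, -0.4]
grip_width: 0.126
[0.08130535 0.00540298 0.04385405] 74.73001390448412
[0.02, -0.01, -0.01, -0.07],
```

No contact now at the height where it caught before. Going on down.

```bash
python3 -m jog '[[[0,0,0.2,0],[0,0,0.2,0],[0,0,0,0]]]'
python3 -m jog '[[[0,0,0.2,0],[0,0,0.2,0],[0,0,0,0]]]'
python3 -c "
from h import *
p,y,s=pose();print(rd(p),y)"
```

```text
time: 31.95
ee_pos: [0.5466, 0.1258, 0.0401]
ee_rot: [0.0, 0.795, 0.607, 0.0]
contact_force: [1.0, -1.2, -1.0]
grip_width: 0.126
time: 32.33
ee_pos: [0.5467, 0.1259, 0.0361]
ee_rot: [0.0, 0.795, 0.607, 0.0]
contact_force: [2.2, 0.1, -2.0]
grip_width: 0.129
[0.08146421 0.00484655 0.0361278 ] 74.72396714252348
```

```bash
python3 -m jog '[[[0,-0.05,0.2,0],[0,0,0.1,0],[0,0,0,0]]]'
python3 -m jog '[[[0,0,0.1,0],[0,0,0.1,0],[0,0,0,0]]]'
python3 -c "
from h import *
p,y,s=pose();print(rd(p),y)"
```

```text
time: 32.7
ee_pos: [0.5467, 0.126, 0.0335]
ee_rot: [0.0, 0.795, 0.607, 0.001]
contact_force: [5.0, -0.9, 1.1]
grip_width: 0.127
time: 33.08
ee_pos: [0.5468, 0.1259, 0.0325]
ee_rot: [0.001, 0.795, 0.607, 0.001]
contact_force: [2.5, -2.3, 10.8]
grip_width: 0.128
[0.08149718 0.00474064 0.03252342] 74.7055999011332
```

The floor is reached at the expected height (0.0325, 11 N). I open slightly, rise and check.

```bash
python3 -m jog '[[[0,0,0,0],[0,0,0,0],[0,0,0,0],[0,0,-1,0],[0,0,-2,0],[0,0,-4,0],[0,0,-5,0],[0,0,-5,0],[0,0,0,0]]]' -0.4 20
python3 -m jog '[[[3,1,-1,0],[5,2,0,0],[5,2,0,0],[4,2,0,0],[0,0,0,0]]]'
python3 - <<'E'
from h import *
a=r.grab_frame("scene");b=r.grab_frame("top"); print(r.state()["grip_width"])
def blobs(f,box,t,nm):
    x,y,w,h=box; I=f["frame"][y:y+h,x:x+w].astype(np.float32).mean(2); big=cv2.resize(I,None,fx=4,fy=4,interpolation=2)
    k,l,st,ce=cv2.connectedComponentsWithStats((big>t).astype(np.uint8))
    for i in range(1,k):
        if 40<st[i,4]<500: q=(ce[i]+.5)/4-.5+[x,y]; P=onz(f,q,.042); print(nm,q.round(1),st[i,4]/16,(rd(P)[:2]*1000-[67,0]).round(1))
blobs(a,(338,225,40,48),104,"scene"); blobs(b,(284,222,40,48),118,"top")
for u,v in((17.4,-30),(17.4,-15),(17.4,30),(0,30)): print("exp",(u,v),proj(a,wr(.067+u/1e3,v/1e3,.042)).round(1),proj(b,wr(.067+u/1e3,v/1e3,.042)).round(1))
# tab top
P=proj(a,wr(.079,.006,.076)); print("tab top exp",P)
m=cv2.resize(a["frame"][205:280,330:400,::-1],(560,600),interpolation=2); cv2.imwrite("pics/c12.png",m)
g=cv2.cvtColor(a["frame"],cv2.COLOR_RGB2GRAY)[205:260:2,125:165:2]; v,u=np.nonzero(g<32); print("handle",u.min()*2+125,u.max()*2+125,v.min()*2+205,v.max()*2+205,len(u))
q=proj(b,wr(-.0606,-.0,.056)); print("bore exp",q); print(cv2.cvtColor(b["frame"],cv2.COLOR_RGB2GRAY)[257:266,346:360])
E
```

```text
time: 34.2
ee_pos: [0.548, 0.1272, 0.206]
ee_rot: [0.002, 0.795, 0.607, 0.004]
contact_force: [-0.1, -0.0, -0.3]
grip_width: 0.303
time: 34.83
ee_pos: [0.6577, 0.2749, 0.2088]
ee_rot: [-0.001, 0.794, 0.608, -0.001]
contact_force: [-0.6, -0.2, -0.1]
grip_width: 0.298
0.29885126623438213
scene [348.2 241.3] 9.1875 [-18.4  13.7]
scene [377.1 256.2] 7.5625 [ 45.1 -19.4]
top [310.3 255.7] 10.625 [-19.3  14.5]
top [296.  257.7] 6.875 [14.9 29.5]
top [302.  259.1] 13.6875 [-1.3 28.9]
top [308.4 261.1] 13.1875 [-18.5  29.3]
exp (17.4, -30) [363.2 258.3] [301.3 235.3]
exp (17.4, -15) [363.8 253. ] [299.7 240.9]
exp (17.4, 30) [365.7 237.8] [295.  257.6]
exp (0, 30) [357.6 236.9] [301.4 259.4]
tab top exp [363.32735855 233.96299111]
handle 131 147 221 245 65
bore exp [352.3037567  261.51076997]
[[71 70 74 81 81 80 79 78 79 79 78 81 77 71]
 [70 72 76 79 78 79 77 79 79 81 80 80 78 69]
 [72 73 77 79 80 77 71 75 77 79 79 79 77 66]
 [70 74 79 79 79 73 61 68 74 78 79 80 73 62]
 [69 74 80 79 77 65 62 68 73 77 78 77 74 61]
 [72 76 80 80 75 63 67 70 75 79 79 77 68 59]
 [74 79 80 79 77 73 73 72 74 78 79 76 64 58]
 [73 79 80 80 79 79 77 77 78 78 78 72 62 59]
 [75 80 79 80 80 77 78 79 80 79 78 70 60 61]]
```

The viewing limit is reached, so I check by numbers. The top view has the loose caps at the +y end in line with the seated ones (x −1.3 against −18.5, a pitch of 17.2; expected 17.4). Now a flatness check on the −y caps.

```bash
python3 - <<'E'
from h import *
a=r.grab_frame("scene");b=r.grab_frame("top")
def blobs(f,box,nm):
    x,y,w,h=box; I=f["frame"][y:y+h,x:x+w].astype(np.float32).mean(2); big=cv2.resize(I,None,fx=4,fy=4,interpolation=2)
    m=(big-cv2.GaussianBlur(big,(0,0),12)>14).astype(np.uint8); k,l,st,ce=cv2.connectedComponentsWithStats(m)
    for i in range(1,k):
        if 50<st[i,4]<400: q=(ce[i]+.5)/4-.5+[x,y]; P=onz(f,q,.042); print(nm,q.round(1),st[i,4]/16,(rd(P)[:2]*1000-[67,0]).round(1))
blobs(a,(338,226,38,44),"scene"); blobs(b,(286,224,38,44),"top")
E
```

```text
scene [346.2 231.4] 5.4375 [-26.2  42.7]
scene [363.9 231.2] 8.5 [11.8 49.6]
scene [356.8 235.8] 17.5 [-2.1 33. ]
scene [371.6 238.1] 20.8125 [29.9 31. ]
scene [349.5 236.4] 10.5625 [-17.4  28.5]
scene [348.4 241.4] 13.375 [-18.   13.2]
scene [355.4 251.8] 11.1875 [ -0.2 -14.4]
scene [347. 252.] 4.6875 [-17.3 -17.8]
scene [364.  253.2] 10.0 [ 17.7 -15.6]
scene [345.9 257.3] 9.9375 [-17.9 -33. ]
scene [354.5 257.8] 10.8125 [ -0.2 -31.3]
scene [362.7 259.1] 7.4375 [ 16.7 -32.3]
top [320.6 224.6] 13.375 [-23.1 -70.5]
top [301.7 235.8] 5.9375 [ 16.2 -29. ]
top [308.2 237.8] 7.4375 [ -1.5 -28.5]
top [314.7 238.8] 5.4375 [-18.5 -30.7]
top [300.3 241.4] 8.125 [ 15.7 -14.1]
top [306.5 243.8] 8.0 [ -1.6 -12.5]
top [313.2 244.4] 6.0625 [-18.7 -15.7]
top [297.1 248.4] 3.9375 [18.6  5.6]
top [311.5 249.6] 3.5 [-18.2  -1.5]
top [299.3 249.9] 5.375 [12.2  7.7]
top [319.9 254.9] 12.5 [-42.9   5.8]
top [310.2 255.5] 12.375 [-19.1  14.2]
top [296.  257.5] 10.5625 [14.9 29. ]
top [301.9 259.1] 15.125 [-1. 29.]
top [308.4 261.1] 11.4375 [-18.4  29.3]
top [301.2 263.5] 6.6875 [-2.4 40.3]
```

Both views show three straight cap columns about 17 mm apart at matching rows. So the carrier is flat and home, the bore is still at the out position, and the tool is upright in its stand.

```bash
python3 -c "
from station import r
print(r.finish_job(), r.state()['time'])"
```

```text
the job is handed in; nothing more can be done
the job is handed in; nothing more can be done
```

The whole job is done as asked and was handed in at about 35 s of the 66 s allowed. I took the pin tool from its stand and tilted it against the stand's rim. With the button held down, I pushed the slide out to its end stop, put the tool back, and laid the grey carrier in the nest.

**What the last checks showed**
- **Slide:** the bore mouth measured 66 mm farther out than at home, and it was still there just before hand-in.
- **Pin tool:** the handle's outline in the picture matched the one before the pick to within 2 pixels, so it stands upright and seated.
- **Carrier:** the caps of both carriers line up in both cameras, about 17 mm apart (17.4 expected). The carrier touched the nest floor at the expected height.

**What went wrong or disagreed**
- **Fingertip height:** the fingertips stood roughly 30 mm higher than the reported tool position implied. That made the tool tilt 24° instead of 35°, which still fitted the bore, and it made the first grasp at the carrier close empty without moving it.
- **Carrier fit:** the first two attempts to lower the carrier caught on the carrier already there. They pressed with up to about 40 N at the wrist, through the held carrier. I shifted it about 2 mm and it then went in freely.
- **Last look:** I had used all 12 pictures, so the final check was by measurement only. I never compared the bystanders' positions before and after. No unexpected contact was felt near them.

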